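# Hang the hook plate on the keyhole stud and shut the keeper

## Robot

A 6-joint arm with a two-finger parallel gripper is mounted at the origin on a cart in front of the work surface, level with it; the furniture and walls round the work are solid. World frame = base frame: x ahead of the robot, y to its left, z up, the work surface at z = 0. Lengths are in mm, angles in rad, forces in N, time in s.
With the tool pointing down it reaches from about 300 to 850 mm from the base axis. Payload 4.2 kg.
Tool frame: the origin (TCP) lies between the finger pads; the fingertips stand 19 mm ahead of it and the grasp point (between the pads) is the TCP (env.tip_reach is the distance from the TCP to the fingertips, in mm); y points along the fingers, x is the direction in which the jaws open and shut, and the axes are right-handed (so a half turn about y gives the same grasp; the last joint's range is limited). The gripper opens to 91 mm and grips with 3 to 60 N. Pads are 32 mm wide; open, the fingers measure 118 mm over their backs; the gripper's body (76 mm by 178 mm) begins 60 mm behind the grasp point.
Start: joints at [1.255, 0.32, 1.565, -0, 1.257, -0.02], TCP at [167.617, 550.042, 232.976] pointing down, gripper open.
Joint ranges: [-3.11, 3.11], [-0.84, 2.01], [0.21, 2.61], [-1.34, 4.49], [0.05, 2.63], [-2.56, 2.56]. Speed limits (rad/s): [2.57, 2.57, 3.14, 3.14, 3.14, 3.14].

## Interface

Orientations are given as a rotation vector (axis times angle).
In Python, from workcell import readout, optics, env, finder gives the robot as it stands.
- The arm moves only by the shell command python3 -m inch 'ROWS' [FORCE]. ROWS is JSON, a list of rows, each an object of numbers: "hand": the closure, from 0 (fully open) to 1 (shut); "dx", "dy", "dz": the shift along the tool's x, y, z in mm; "roll": the turn about the tool's y in degrees. In form: [{"hand": .., "dx": .., "dy": .., "dz": .., "roll": ..}, ...]. A call has 1 to 10 rows; each row shifts and turns the commanded pose from where the row before left it, along the tool's axes as they then stand; what a row does not reach is not made up. A row lasts 1/8 s, in which the tool goes at most 62.5 mm and 10.7 degrees, less where a joint would pass 70% of its speed; a pose out of reach is approached as far as the arm can. A call is refused whole if a number of a shift passes 62.5 or a number of a turn 10.7, either way. A call with a gripper value outside its range is refused whole. The fingers move at their own pace and stop on an object; FORCE is the grip in N (left out, the last holds). Time passes only in rows, so rows that do not move let the fingers close. It gives the time, the measured TCP pose, the force and the opening at its end, in the units of the state.
- readout.observe(): the state, without advancing time (a new reading comes with each control period).
- optics.capture(name): name is "scene" or "top"; returns a dict with "color" (420x560x3 uint8, red, green, blue), "camera_matrix" (3x3 intrinsics, pixels), "k1" (the pictures are not rectified: a ray, as slopes to the right and down, at radius r is drawn at 1 + k1 r^2 times it, then the intrinsics apply), "world_from_camera" (4x4, takes a point from camera to world coordinates). Camera axes: x right, y up, looking along -z (the intrinsics and any distortion apply to the point x, -y, -z); pixel columns grow to the right and rows downward; lengths in mm; the calibration is good to about 2 mm. A picture is of the moment at which its call begins. There is no depth.
- env.sign_off(): hands the job in, once; it reports no verdict.
Trained networks look in a picture, given as the dict that the camera call returned (one of the last four; its "shot" number tells which), for a name from the list of things; names that differ only in an ending like _2 or _b are one class to them, and where a whole thing is asked for, a point or a joint stands for the part that bears it (a point fixed in the world has none). Each returns a list of dicts, best first, with "confidence" (0 to 1); they miss things now and then, are a little off and sometimes report something else, mostly with a low value. They report only what shows in the picture. A call takes as long as a camera call. They do not tell look-alikes from the thing itself.
- finder.trace(label, picture): "region" (420x560 bool, what is visible of it) and "box" ([left, top, width, height] in pixels, round what is visible of it).
The state is a dict: "time_s": time; "joint_pos": joint angles; "joint_velocities": joint speeds; "effort": joint torques, N m; "tool_pos": TCP position; "tool_rot": TCP orientation; "force": force on the tool from outside, world axes, zero at the start; "wrist_torque": the same for the moment, N m; "width": finger opening in mm.
Only numpy, scipy, OpenCV 4.12 (cv2) and the standard library are available. Lean on these libraries where they do the work, as an engineer would, in place of code of your own. Each camera call takes 0.05 s, during which the arm holds its last target.

## Task

Get the tool stand ready for the spray gun: pick up the hook plate by its blue grip, slip the wide end of its keyhole slot over the headed stud on the sloping panel, and slide it down the slope until it is fully locked behind the head, hanging straight. Then swing the steel keeper bar by its red knob fully shut across the top edge of the plate, and let go of everything. Leave the pink beaker, the green bowl and the blue jar where they stand.

Things in the scene. Friction and masses are not known exactly. Their poses are not given: they have to be found in the camera images.
- plate_grip (a point): Centre of the hook plate's blue grip: 44 mm along x, 14 thick (y), 45 high, upright on an aluminium plate 5 mm thick, 80 wide, 0.2 kg. z points out of the plate through the grip, x along it to the keyhole end. The point is 30 mm above the plate's underside; the plate reaches 80 mm to +x, 52 to -x. Two hook pegs 43 mm high stand 40 mm to -x at y +-24. At the start the plate lies flat on the table, grip up.
- plate_entry (a point): Centre of the keyhole's round entry hole, 22 mm across, on the hook plate's underside: 46 mm to +x of plate_grip and 30 mm below it; axes as plate_grip.
- plate_slot (a point): Centre of the closed end of the keyhole's narrow slot (11 mm wide), on the plate's underside: 66 mm to +x of plate_grip, 30 mm below it, 20 mm beyond plate_entry; axes as plate_grip. It lies within about 2 mm of the stud's foot when the plate hangs locked.
- stud (a point): Foot of the dark headed steel stud on the fixed white panel: shank 8 mm across, 7.5 long; head 16 across, 4 thick. z points square out of it (35 degrees from vertical, leaning to the robot's right), x up the slope, y to the panel's left, nearer the robot. The face runs 105 mm up, 135 down, 100 to each side of it. It is 88 mm above the table. Hung plate: flat on the face, its x along this x.
- keeper (a joint): Angle (rad) of the keeper, a dark steel bar 14 mm wide lying 1 to 7 mm above the panel, pivoted 25 mm up the slope and 64 mm left (+y) of the stud. 0 = shut, at its stop: bar points along -y just above the hung plate's top edge (shuts only once the plate is slid down). Grows as it swings up the slope; 1.57 = straight up. Starts at 1.1 to 1.5, stays where left; about 1 N at the knob moves it.
- keeper_knob (a point): Middle of the round red knob at the keeper bar's free end, 45 mm from its pivot: 14 mm across, standing square to the panel from 7 to 39 mm above the face; this point is 23 mm above the face.
- beaker: Pinkish unglazed beaker, bystander, 67 mm across, 85 mm high; origin at the centre of its underside.
- bowl: Green glazed bowl, bystander, 104 mm across, 47 mm high; origin at the centre of its underside.
- jar: Blue jar with a black lid, bystander, 54 mm across, 74 mm high; origin at the centre of its underside.
Not all that is in view belongs to the job. What is shaped like the part that bears plate_grip but orange is not meant.

How it is judged (in metres and radians):
On the way, in this order (a step that is already met when the one before it is completed fails the run):
1. the plate lies on the panel with its entry hole over the stud's head (x of plate_slot in the frame of stud between 0.0135 and 0.0265 m and y of plate_slot in the frame of stud between -0.006 and 0.006 m and z of plate_slot in the frame of stud between -0.003 and 0.006 m).
2. the plate has been slid down and its slot is locked behind the head (distance between plate_slot and stud below 0.006 m and angle between the z axis of plate_slot and the z axis of stud, either way round below 0.07 rad and angle between the x axis of plate_slot and the x axis of stud, either way round below 0.2 rad), for 0.2 s.
At the end, for the whole second after the job is handed in: The hook plate hangs locked on the stud: the slot's closed end within 6 mm of the stud's foot, plate flat on the panel within 4 degrees and straight within 11 degrees; the keeper is shut (below 0.12 rad) (all of step 2 and value of joint keeper below 0.12 rad); the robot touches nothing.
It fails at once if the beaker is moved more than 30 mm (distance of beaker from where it was at the start of the episode above 0.03 m).
It fails at once if the bowl is moved more than 30 mm (distance of bowl from where it was at the start of the episode above 0.03 m).
It fails at once if the jar is moved more than 30 mm (distance of jar from where it was at the start of the episode above 0.03 m).
It also fails if it takes over 48 s, if anything falls off the work surface, if the arm or the gripper's body presses on something with over 40 N, if the wrist force passes 120 N, or if a joint passes its speed limit or range.

## Working session

There is one attempt and no reset: what is moved stays moved. The work goes in short steps, Python scripts to look and compute and a shell command to move; the robot and the scene stay as the last step left them, time stands still between calls to the robot, and variables do not carry over. Pictures are saved under pics/ and viewed, and the job is handed in when it is done.

```bash
ls; mkdir -p pics
cat > h.py <<'E'
import numpy as np, cv2
from workcell import readout, optics, env, finder
def save(n,img,s=1.0):
    img=cv2.cvtColor(img,cv2.COLOR_RGB2BGR)
    cv2.imwrite('pics/'+n,cv2.resize(img,None,fx=s,fy=s,interpolation=cv2.INTER_CUBIC))
def ray(p,u,v):
    K=p['camera_matrix'];k1=p['k1'];T=np.array(p['world_from_camera'])
    d=np.array([(u-K[0][2])/K[0][0],(v-K[1][2])/K[1][1]]);x=d.copy()
    for _ in range(30): x=d/(1+k1*(x@x))
    r=T[:3,:3]@np.array([x[0],-x[1],-1.]);return T[:3,3],r/np.linalg.norm(r)
def proj(p,X):
    K=p['camera_matrix'];k1=p['k1'];T=np.array(p['world_from_camera'])
    c=T[:3,:3].T@(np.array(X,float)-T[:3,3]);x=np.array([c[0],-c[1]])/-c[2]
    x=x*(1+k1*(x@x));return np.array([K[0][0]*x[0]+K[0][2],K[1][1]*x[1]+K[1][2]])
def onz(p,u,v,z):
    o,r=ray(p,u,v);return o+r*(z-o[2])/r[2]
def tri(L):
    A=np.zeros((3,3));b=np.zeros(3)
    for p,u,v in L:
        o,r=ray(p,u,v);M=np.eye(3)-np.outer(r,r);A+=M;b+=M@o
    return np.linalg.solve(A,b)
E
cat > a.py <<'E'
from h import *
import pickle
ps={n:optics.capture(n) for n in('scene','top')}
pickle.dump(ps,open('p0.pkl','wb'))
for n,p in ps.items():
    save(n+'0.png',p['color'],1.4)
    print(n,np.round(p['world_from_camera'],3).tolist(),np.round(p['camera_matrix'],1).tolist(),p['k1'])
    for l in ['plate_grip','stud','keeper','keeper_knob','beaker','bowl','jar']:
        try:
            for d in finder.trace(l,p)[:3]:
                ys,xs=np.nonzero(d['region']);print(l,round(d['confidence'],2),d['box'],xs.mean().round(1),ys.mean().round(1),len(xs))
        except Exception as e: print(l,e)
print(readout.observe())
E
python3 a.py
```

```text
pics
scene [[0.793, 0.363, -0.49, -83.98], [-0.61, 0.477, -0.633, -696.939], [0.004, 0.8, 0.6, 811.143], [0.0, 0.0, 0.0, 1.0]] [[426.2, 0.0, 282.8], [0.0, 426.2, 210.2], [0.0, 0.0, 1.0]] -0.09663813788141423
plate_grip 0.82 [258.2, 335.9, 60.6, 35.6] 288.1 354.1 1809
plate_grip 0.79 [317.8, 284.1, 57.7, 33.4] 346.3 296.6 1453
plate_grip 0.75 [246.1, 264.9, 35.6, 39.6] 263.2 285.0 1184
stud 0.97 [230.2, 154.6, 71.6, 77.9] 268.3 191.9 2878
keeper_knob 0.42 [245.5, 176.6, 13.8, 19.1] 252.4 185.1 107
beaker 0.58 [202.6, 157.2, 25.7, 32.9] 217.0 174.1 490
bowl 0.97 [416.6, 255.8, 40.0, 29.8] 436.5 269.8 906
jar 0.75 [374.8, 228.8, 19.3, 26.2] 384.2 243.6 520
top [[0.019, 0.976, -0.217, 175.429], [-1.0, 0.019, -0.003, 42.986], [0.001, 0.217, 0.976, 1531.737], [0.0, 0.0, 0.0, 1.0]] [[415.1, 0.0, 276.0], [0.0, 415.1, 211.2], [0.0, 0.0, 1.0]] -0.12863690358871346
plate_grip 0.95 [332.0, 202.5, 36.1, 37.2] 347.9 220.9 785
plate_grip 0.91 [344.3, 260.9, 33.5, 39.7] 360.2 279.1 720
plate_grip 0.81 [291.4, 192.9, 34.8, 21.9] 307.2 204.3 730
stud 0.92 [198.3, 165.1, 79.8, 65.4] 237.8 198.1 2784
st
[... 226 characters left out ...]
6.5, 157.6, 15.7, 18.1] 333.8 167.6 229
{'time_s': 0.8, 'joint_pos': array([ 1.25497678e+00,  3.19559258e-01,  1.56449419e+00, -2.02334945e-05,
        1.25742147e+00, -1.99966310e-02]), 'joint_velocities': array([-0.00075167, -0.00026687, -0.00015855,  0.00041693,  0.00214993,
       -0.00063189]), 'effort': array([-9.14511475e-04, -4.12300622e+01, -2.32226390e+01,  7.30782095e-02,
        3.74294550e-02, -6.15390405e-06]), 'tool_pos': array([167.63323557, 550.02828955, 233.00162433]), 'tool_rot': array([-1.33468626, -0.98865584,  0.98847789]), 'force': array([ 0.95090366,  0.35020324, -0.26392808]), 'wrist_torque': array([-0.02722764, -0.00780005,  0.0565133 ]), 'width': 91.19033660632743}
```

View pics/scene0.png

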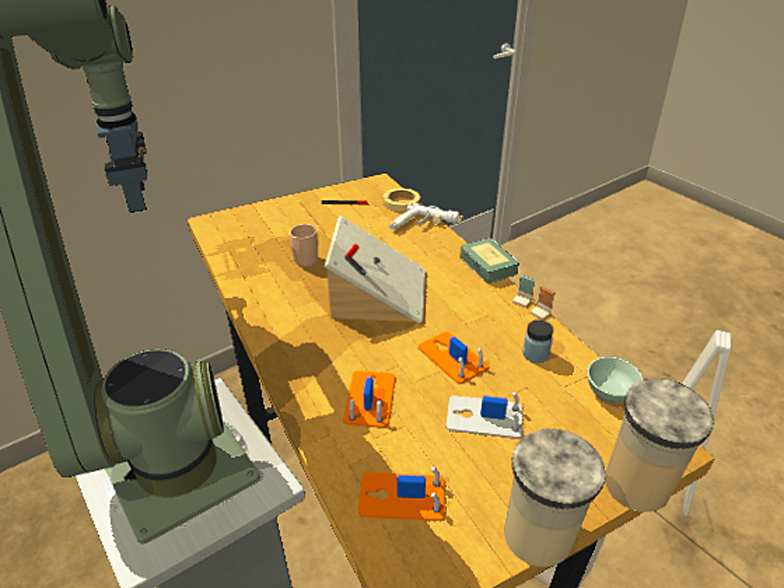

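View pics/top0.png

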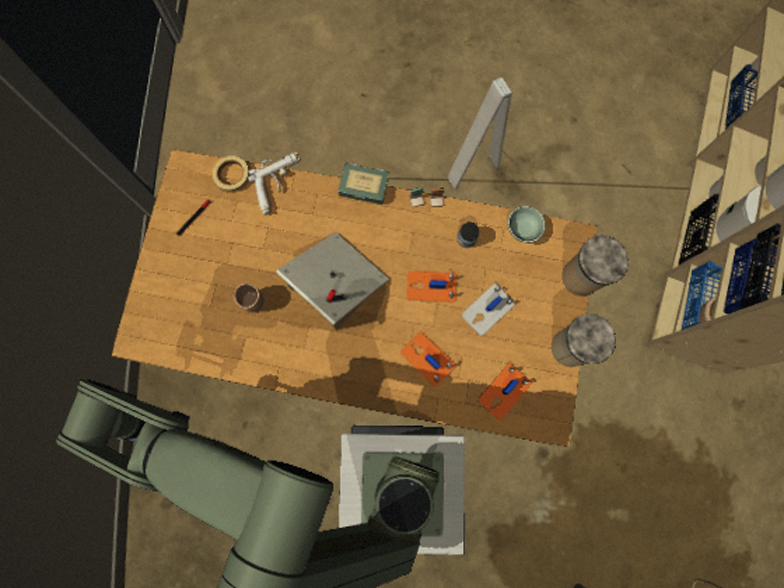

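Run:
```python
from h import *
import pickle
from scipy.spatial.transform import Rotation as R
ps=pickle.load(open('p0.pkl','rb'))
s=ps['scene']['color'];t=ps['top']['color']
save('s_plates.png',s[255:385,230:390],5);save('s_panel.png',s[140:245,190:315],6)
save('t_plates.png',t[180:310,280:400],4.6);save('t_panel.png',t[155:240,190:290],7)
print(R.from_rotvec([-1.33468626, -0.98865584,  0.98847789]).as_matrix().round(3))
```

```text
[[ 0.292  0.    -0.957]
 [ 0.957  0.     0.292]
 [ 0.    -1.    -0.   ]]
```

View crops.

View pics/s_plates.png

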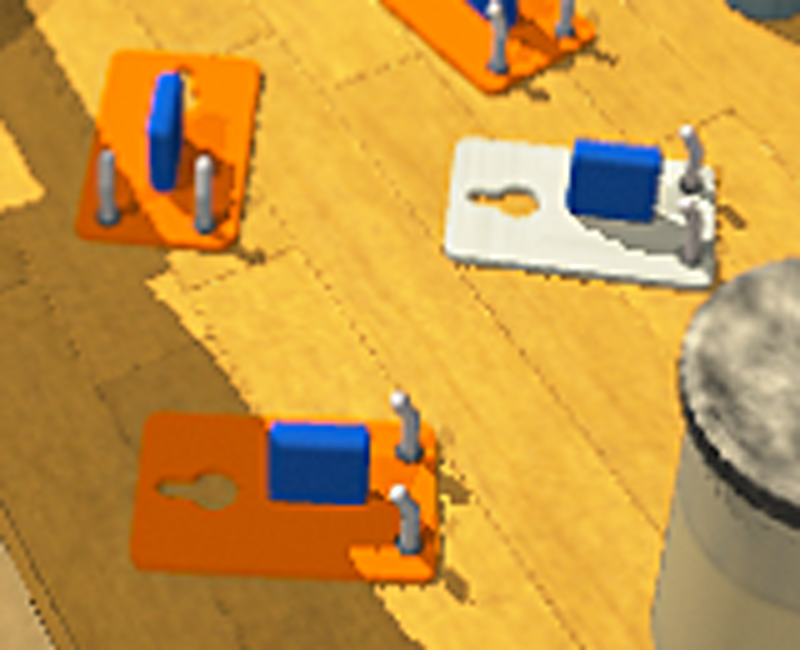

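View pics/s_panel.png

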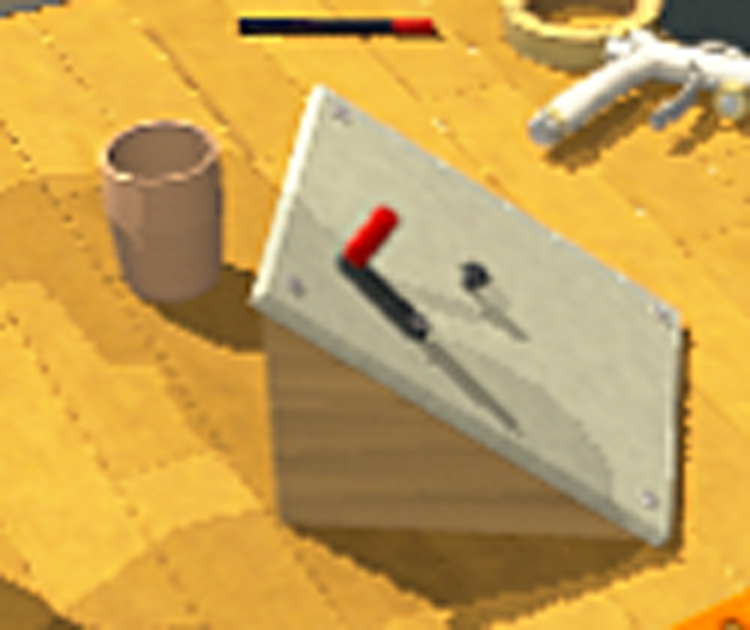

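View pics/t_plates.png

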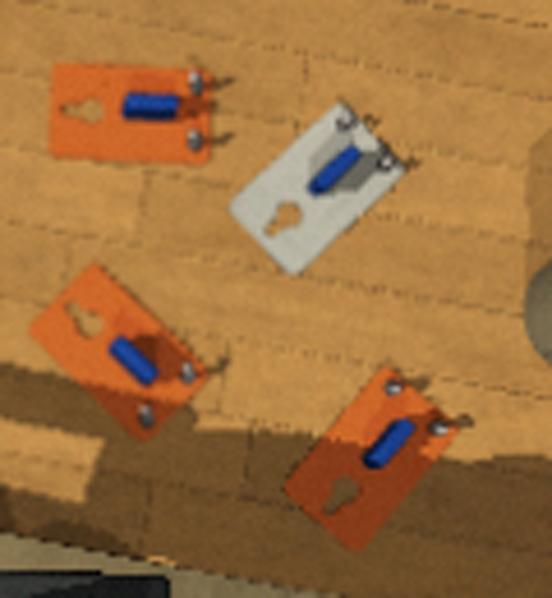

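View pics/t_panel.png

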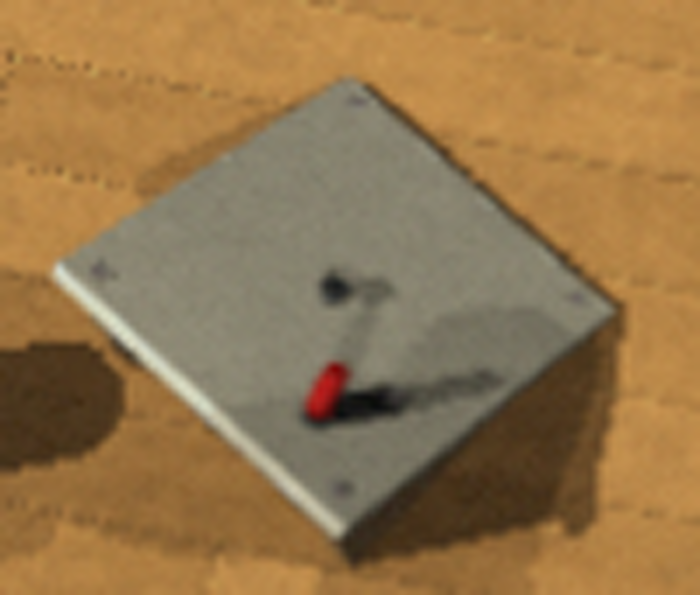

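```bash
cat > fit.py <<'E'
from h import *
from scipy.optimize import minimize
from scipy.spatial.transform import Rotation as R
S=8
def white(p):
    c=cv2.GaussianBlur(p['color'],(0,0),0.4).astype(float)
    r=(c[...,2]+4)/(c[...,0]+4)
    return np.clip((r-0.50)/(0.85-0.50),0,1)
def draw(m,p,pts,box,val,hull=True):
    q=np.array([proj(p,X) for X in pts]);q=((q-[box[0],box[1]]+0.5)*S-0.5)
    q=np.round(q*16).astype(np.int32)
    if hull: q=cv2.convexHull(q.reshape(-1,1,2))
    cv2.fillPoly(m,[q.reshape(-1,1,2)],val,shift=4)
def slab(x0,x1,y0,y1,z0,z1,r=4):
    o=[]
    for z in(z0,z1):
        for sx,sy in((x0,y0),(x0,y1),(x1,y0),(x1,y1)):
            cx=sx+(r if sx==x0 else -r);cy=sy+(r if sy==y0 else -r)
            for a in np.arange(0,2*np.pi,np.pi/8): o.append([cx+r*np.cos(a),cy+r*np.sin(a),z])
    return np.array(o)
def circ(cx,cy,r,z): a=np.arange(0,2*np.pi,np.pi/12);return np.c_[cx+r*np.cos(a),cy+r*np.sin(a),0*a+z]
# plate frame: origin at underside below grip
PL=slab(-52,80,-40,40,0,5); GR=slab(-22,22,-7,7,5,50,1)
PEG=[np.r_[circ(-40,s*24,4,5),circ(-40,s*24,4,48)] for s in(-1,1)]
HOLE=[circ(46,0,11,5),circ(46,0,11,0)];SL=[np.r_[circ(46,0,5.5,z),circ(60.5,0,5.5,z)] for z in (5,0)]
def render_plate(p,Rm,t,box):
    m=np.zeros((box[3]*S,box[2]*S),np.uint8);T=lambda X:np.array(X)@Rm.T+t
    draw(m,p,T(PL),box,255)
    h=[]
    for k in range(2):
        a=np.zeros_like(m);draw(a,p,T(HOLE[k]),box,255);draw(a,p,T(SL[k]),box,255);h.append(a)
    m[(h[0]>0)&(h[1]>0)]=0
    draw(m,p,T(GR),box,255)
    for q in PEG: draw(m,p,T(q),box,255)
    return cv2.resize(m,(box[2],box[3]),interpolation=cv2.INTER_AREA)/255.
def panelR(yaw):
    x=np.array([np.cos(yaw)*np.cos(np.radians(35)),np.sin(yaw)*np.cos(np.radians(35)),np.sin(np.radians(35))])
    z=np.array([-np.cos(yaw)*np.sin(np.radians(35)),-np.sin(yaw)*np.sin(np.radians(35)),np.cos(np.radians(35))])
    return np.c_[x,np.cross(z,x),z]
def render_panel(p,Rm,t,box,th=8):
    m=np.zeros((box[3]*S,box[2]*S),np.uint8)
    draw(m,p,slab(-135,105,-100,100,-th,0,1)@Rm.T+t,box,255)
    return cv2.resize(m,(box[2],box[3]),interpolation=cv2.INTER_AREA)/255.
def crop(a,b): return a[b[1]:b[1]+b[3],b[0]:b[0]+b[2]]
def nm(f,x0,st):
    x0=np.array(x0,float);sim=np.vstack([x0]+[x0+np.eye(len(x0))[i]*st[i] for i in range(len(x0))])
    return minimize(f,x0,method='Nelder-Mead',options=dict(initial_simplex=sim,xatol=.02,fatol=1e-3,maxiter=400))
E
cat > b.py <<'E'
from fit import *
import pickle
ps=pickle.load(open('p0.pkl','rb'))
W={n:white(p) for n,p in ps.items()}
for n in W: cv2.imwrite('pics/w_%s.png'%n,cv2.resize((W[n]*255).astype(np.uint8),None,fx=1.4,fy=1.4))
bp={'scene':(310,275,72,48),'top':(325,198,48,48)}
g=onz(ps['top'],352.8,217,50);g2=onz(ps['scene'],353,284,50);print(g,g2)
def cp(v,ns):
    Rm=R.from_euler('z',v[2]/57.3).as_matrix()
    return sum(((render_plate(ps[n],Rm,[v[0],v[1],0],bp[n])-crop(W[n],bp[n]))**2).sum() for n in ns)
for ns in(['scene','top'],['scene'],['top']):
    r=nm(lambda v:cp(v,ns),[g[0],g[1],135],[5,5,6]);print('plate',ns,r.x.round(2),r.fun)
    if len(ns)==2: P=r.x
bq={'scene':(225,148,85,90),'top':(192,160,92,78)}
mask={}
for n in ps:
    c=crop(ps[n]['color'],bq[n]).astype(int);bad=((c[...,0]-c[...,1]>80)&(c[...,1]<70))|(c.sum(2)<150)
    mask[n]=1-cv2.dilate(bad.astype(np.uint8),np.ones((3,3)))
def cq(v,ns):
    return sum((mask[n]*(render_panel(ps[n],panelR(v[2]/57.3),[v[0],v[1],88],bq[n],v[3])-crop(W[n],bq[n]))**2).sum() for n in ns)
s=onz(ps['top'],237.8,196,95);print(s)
for ns in(['scene','top'],['scene'],['top']):
    r=nm(lambda v:cq(v,ns),[s[0],s[1],135,8],[6,6,6,3]);print('panel',ns,r.x.round(2),r.fun)
    if len(ns)==2: Q=r.x
np.savez('est.npz',P=P,Q=Q)
Rp=R.from_euler('z',P[2]/57.3).as_matrix();Rq=panelR(Q[2]/57.3)
for n,p in ps.items():
    im=p['color'].copy()
    k=6;big=cv2.resize(im,None,fx=k,fy=k,interpolation=cv2.INTER_NEAREST)
    def dot(X,col): q=proj(p,X);cv2.circle(big,(int((q[0]+.5)*k),int((q[1]+.5)*k)),3,col,-1)
    for X in [[-52,-40,5],[-52,40,5],[80,40,5],[80,-40,5],[46,0,5],[66,0,5],[22,7,50],[-22,7,50],[22,-7,50],[-22,-7,50],[-40,24,48],[-40,-24,48]]: dot(Rp@X+[P[0],P[1],0],(255,0,255))
    for X in [[105,100,0],[105,-100,0],[-135,100,0],[-135,-100,0],[0,0,0],[0,0,11.5],[25,64,0]]: dot(Rq@X+[Q[0],Q[1],88],(0,255,0))
    b=bp[n];save('ov_p_%s.png'%n,big[b[1]*k:(b[1]+b[3])*k,b[0]*k:(b[0]+b[2])*k]);b=bq[n];save('ov_q_%s.png'%n,big[b[1]*k:(b[1]+b[3])*k,b[0]*k:(b[0]+b[2])*k])
E
python3 b.py
```

```text
[ 488.67418766 -234.59543418   50.        ] [ 491.61417073 -234.31371071   50.        ]
plate ['scene', 'top'] [ 491.55 -235.44  133.76] 168.86202819211414
plate ['scene'] [ 490.91 -235.78  133.27] 140.50314817276654
plate ['top'] [ 493.86 -236.1   133.47] 8.137100684262474
[548.10003489 184.66900621  95.        ]
panel ['scene', 'top'] [540.78 188.62 139.25   8.94] 336.96208782994074
panel ['scene'] [537.09 185.13 138.9    5.85] 248.15351666173817
panel ['top'] [543.48 189.57 139.16   8.52] 20.83529724020091
```

Run:
```python
import cv2,numpy as np
a=[cv2.imread('pics/ov_%s_%s.png'%(k,n)) for k in 'pq' for n in('scene','top')]
def pad(i,h,w): o=np.zeros((h,w,3),np.uint8);o[:i.shape[0],:i.shape[1]]=i[:h,:w];return o
cv2.imwrite('pics/ov1.png',np.hstack([pad(a[0],300,440),pad(a[1],300,300)]))
cv2.imwrite('pics/ov2.png',cv2.resize(np.hstack([pad(a[2],540,510),pad(a[3],540,560)]),None,fx=.74,fy=.74))
```

```text
(no output)
```

View pics/ov1.png

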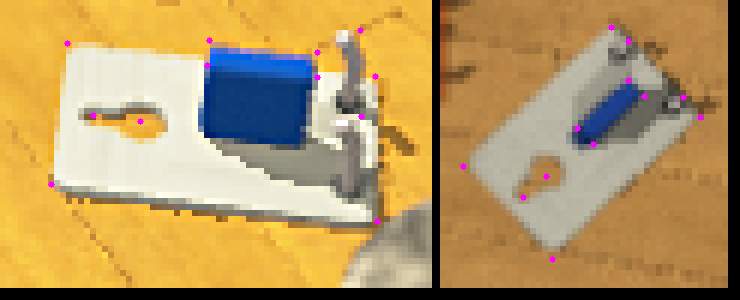

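View pics/ov2.png

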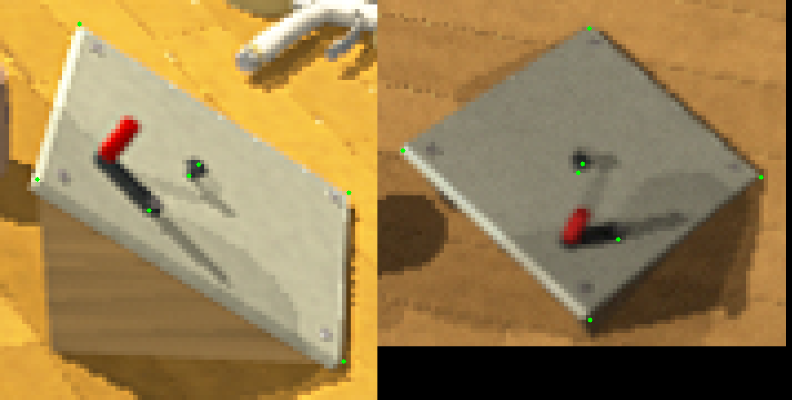

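View pics/w_scene.png

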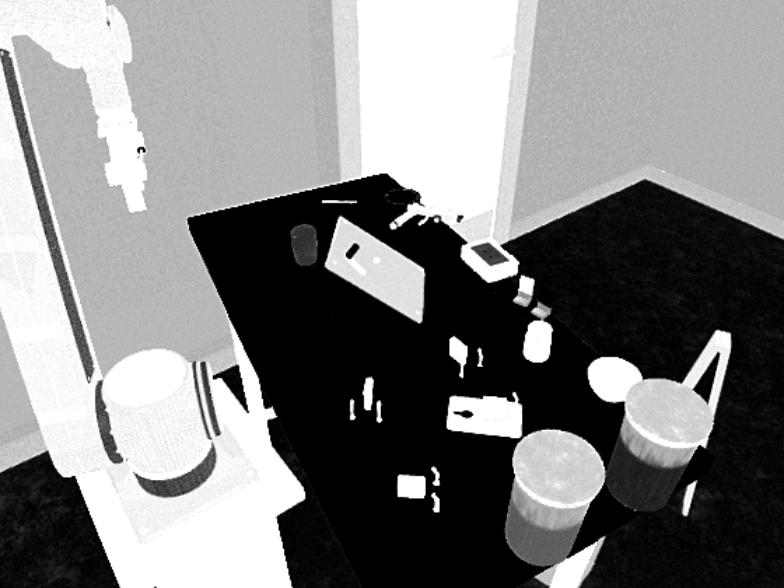

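```bash
python3 - <<'E'
import re
s=open('fit.py').read()
s=s.replace("def white(p):","def white(p,lo=.5,hi=.85):").replace("np.clip((r-0.50)/(0.85-0.50),0,1)","np.clip((r-lo)/(hi-lo),0,1)")
open('fit.py','w').write(s)
b=open('b.py').read()
b=b.replace("W={n:white(p) for n,p in ps.items()}","""
for n,p in ps.items():
    r=white(p,0,1)
    for nm_,(u,v) in dict(scene=dict(wood=(300,270),panel=(285,190),plate=(330,303),side=(245,215)),top=dict(wood=(300,230),panel=(245,180),plate=(338,221)))[n].items(): print(n,nm_,r[v-2:v+3,u-2:u+3].mean().round(2))
W={n:white(p,*LV[n]) for n,p in ps.items()}
W2={n:white(p,*LP[n]) for n,p in ps.items()}""").replace("from fit import *","from fit import *\nLV=dict(scene=(.3,.9),top=(.45,.9));LP=LV",1)
open('b.py','w').write(b)
E
python3 b.py | head -8
```

```text
scene wood 0.29
scene panel 0.81
scene plate 0.92
scene side 0.48
top wood 0.41
top panel 0.83
top plate 0.89
[ 488.67418766 -234.59543418   50.        ] [ 491.61417073 -234.31371071   50.        ]
```

```bash
python3 - <<'E'
b=open('b.py').read()
b=b.replace("LV=dict(scene=(.3,.9),top=(.45,.9));LP=LV","LV=dict(scene=(.29,.92),top=(.41,.89));LP=dict(scene=(.45,.81),top=(.41,.83))")
b=b.replace("-crop(W[n],bq[n])","-crop(W2[n],bq[n])")
b=b.replace("def cp(","""MP={n:np.ones((bp[n][3],bp[n][2])) for n in bp}
MP['scene'][308-275:,362-310:]=0;MP['top'][:8,:10]=0
def cp(""").replace("sum(((render_plate","sum((MP[n]*(render_plate")
b=b.replace("if len(ns)==2: P=r.x","\n    if len(ns)==2: P=r.x").replace("s=onz(ps","np.savez('mm.npz');s=onz(ps")
open('b.py','w').write(b)
E
python3 b.py
python3 - <<'E'
import cv2,numpy as np
a=[cv2.imread('pics/ov_%s_%s.png'%(k,n)) for k in 'pq' for n in('scene','top')]
def pad(i,h,w): o=np.zeros((h,w,3),np.uint8);o[:i.shape[0],:i.shape[1]]=i[:h,:w];return o
cv2.imwrite('pics/ov3.png',np.hstack([pad(a[0],300,440),pad(a[1],300,300)]))
cv2.imwrite('pics/ov4.png',cv2.resize(np.hstack([pad(a[2],540,510),pad(a[3],540,560)]),None,fx=.74,fy=.74))
E
```

```text
scene wood 0.29
scene panel 0.81
scene plate 0.92
scene side 0.48
top wood 0.41
top panel 0.83
top plate 0.89
[ 488.67418766 -234.59543418   50.        ] [ 491.61417073 -234.31371071   50.        ]
plate ['scene', 'top'] [ 491.72 -235.67  133.28] 54.10849243626845
plate ['scene'] [ 490.61 -236.03  133.18] 28.936676100267242
plate ['top'] [ 493.84 -236.    133.68] 8.302423115164665
[548.10003489 184.66900621  95.        ]
panel ['scene', 'top'] [541.08 188.17 138.99   9.85] 315.5072939577492
panel ['scene'] [538.1  185.79 139.05   7.66] 237.08465314810528
panel ['top'] [543.98 189.57 139.07   9.79] 8.188024313445936
```

View pics/ov3.png

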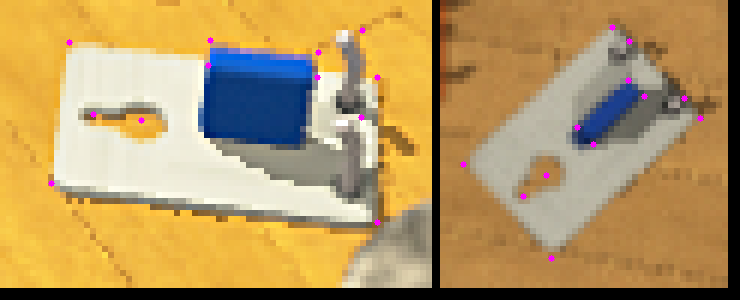

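View pics/ov4.png

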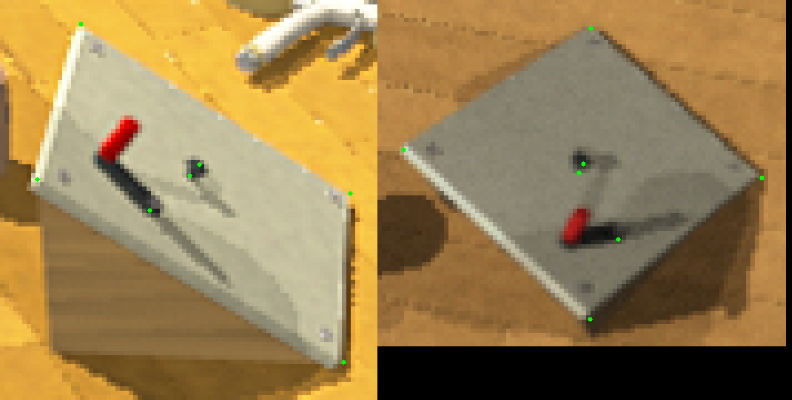

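Candidates, as (scene px; top px): orange at (263,285; 307,204), orange at (326,255; top view), orange at (288,354; 360,279), and silver at (346,297; 348,221). The silver plate fits, because it is aluminium and not orange. The enlarged crops confirm it, with the blue grip, keyhole and two pegs all showing. The keeper knob is at scene (252,185).

```bash
cat > d.py <<'E'
import sys,numpy as np
from h import *
from scipy.spatial.transform import Rotation as R
def delta(tgt):
    s=readout.observe();M=R.from_rotvec(s['tool_rot']).as_matrix()
    d=M.T@(np.array(tgt,float)-s['tool_pos'])
    print('t',round(s['time_s'],2),'pos',s['tool_pos'].round(1),'z yaw',np.degrees(np.arctan2(M[1,2],M[0,2])).round(2),'F',s['force'].round(1),'w',s['width'].round(1),'d',d.round(1))
if __name__=='__main__': delta([float(a) for a in sys.argv[1:4]])
E
python3 -m inch '[{"hand":0.5,"roll":9.9},{"roll":9.9},{"roll":9.9},{"dx":-21.7,"dz":-56.7},{"dx":-21.7,"dz":-56.7},{"dx":-21.7,"dz":-56.7},{"dx":-21.7,"dz":-56.7},{"dx":-21.7,"dz":-56.7},{"dx":-21.7,"dz":-56.7},{"dx":-21.7,"dz":-56.7}]' 20; python3 d.py 492 -236 120
```

```text
validation failed for argument at $[0]...
Traceback (most recent call last):
  File "d.py", line 8, in <module>
    if __name__=='__main__': delta([float(a) for a in sys.argv[1:4]])
                             ~~~~~^^^^^^^^^^^^^^^^^^^^^^^^^^^^^^^^^^^
  File "d.py", line 7, in delta
    print('t',round(s['time_s'],2),'pos',s['tool_pos'].round(1),'z yaw',np.degrees(np.arctan2(M[1,2],M[0,2])).round(2),'F',s['force'].round(1),'w',s['width'].round(1),'d',d.round(1))
                                                                                                                                                   ^^^^^^^^^^^^^^^^
AttributeError: 'float' object has no attribute 'round'
```

```bash
sed -i "s/s\['width'\].round(1)/round(s['width'],1)/" d.py
python3 -m inch '[{"hand":0.5,"dx":0,"dy":0,"dz":0,"roll":9.9},{"hand":0.5,"dx":0,"dy":0,"dz":0,"roll":9.9},{"hand":0.5,"dx":0,"dy":0,"dz":0,"roll":9.9},{"hand":0.5,"dx":-21.7,"dy":0,"dz":-56.7,"roll":0},{"hand":0.5,"dx":-21.7,"dy":0,"dz":-56.7,"roll":0},{"hand":0.5,"dx":-21.7,"dy":0,"dz":-56.7,"roll":0},{"hand":0.5,"dx":-21.7,"dy":0,"dz":-56.7,"roll":0},{"hand":0.5,"dx":-21.7,"dy":0,"dz":-56.7,"roll":0},{"hand":0.5,"dx":-21.7,"dy":0,"dz":-56.7,"roll":0},{"hand":0.5,"dx":-21.7,"dy":0,"dz":-56.7,"roll":0}]' 20; python3 d.py 492 -236 120
```

```text
time_s: 2.05
tool_pos: [330.1, 155.4, 233.4]
tool_rot: [-1.488, -0.593, 0.591]
force: [0.1, 0.3, -0.3]
width: 45.8
t 2.05 pos [330.1 155.4 233.4] z yaw 133.38 F [ 0.1  0.3 -0.3] w 45.8 d [-151.4  113.4 -395.6]
```

```bash
python3 -m inch '[{"hand":0.5,"dx":-21.5,"dy":10,"dz":-56.5,"roll":0},{"hand":0.5,"dx":-21.5,"dy":10,"dz":-56.5,"roll":0},{"hand":0.5,"dx":-21.5,"dy":10,"dz":-56.5,"roll":0},{"hand":0.5,"dx":-21.5,"dy":10,"dz":-56.5,"roll":0},{"hand":0.5,"dx":-21.5,"dy":10,"dz":-56.5,"roll":0},{"hand":0.5,"dx":-21.5,"dy":10,"dz":-56.5,"roll":0},{"hand":0.5,"dx":-22,"dy":35,"dz":-49,"roll":0},{"hand":0.5,"dx":0,"dy":15,"dz":0,"roll":0},{"hand":0.5,"dx":0,"dy":0,"dz":0,"roll":0}]' 20; python3 d.py 492 -236 39
python3 - <<'E'
from fit import *
import pickle
p=optics.capture('scene');q=optics.capture('top');pickle.dump({'scene':p,'top':q},open('p1.pkl','wb'))
a=cv2.resize(p['color'][220:340,270:400],None,fx=4,fy=4,interpolation=cv2.INTER_CUBIC)
b=cv2.resize(q['color'][180:260,310:380],None,fx=4,fy=4,interpolation=cv2.INTER_CUBIC)
b=np.vstack([b,np.zeros((480-b.shape[0],b.shape[1],3),np.uint8)])
save('c1.png',np.hstack([a,b])[:, :800])
E
```

```text
time_s: 3.18
tool_pos: [484.4, -226.4, 122.5]
tool_rot: [-1.485, -0.589, 0.593]
force: [0.1, 0.2, -0.2]
width: 45.6
t 3.17 pos [ 484.4 -226.4  122.5] z yaw 133.33 F [ 0.1  0.2 -0.2] w 45.6 d [ -1.   83.4 -12.5]
```

View pics/c1.png

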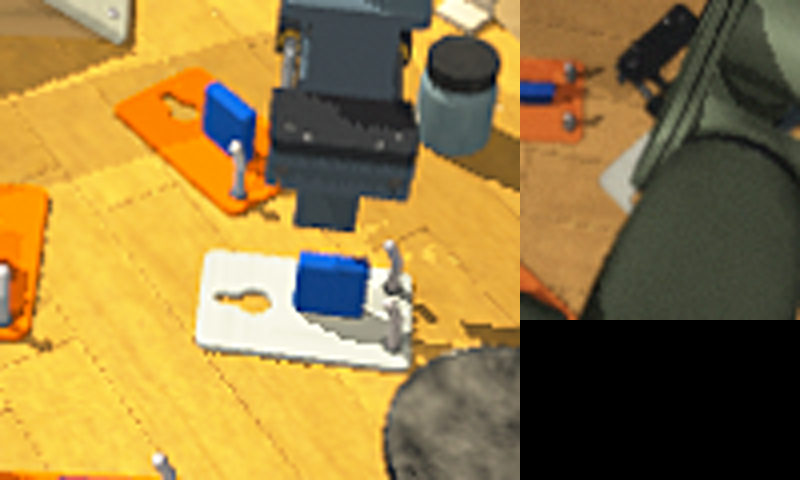

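Run:
```python
from fit import *
import pickle
ps=pickle.load(open('p0.pkl','rb'))
# lid centres
for a,b in (((557/1.4,465/1.4),(585/1.4,340/1.4)),((667/1.4,410/1.4),(598/1.4,262/1.4))):
    print(tri([(ps['scene'],*a),(ps['top'],*b)]).round())
```

```text
[ 384. -439.  160.]
[ 577. -480.  171.]
```

```bash
python3 -m inch '[{"hand":0.5,"dx":-1,"dy":20,"dz":-12.5,"roll":0},{"hand":0.5,"dx":0,"dy":32,"dz":0,"roll":0},{"hand":0.5,"dx":0,"dy":31.5,"dz":0,"roll":0},{"hand":0.5,"dx":0,"dy":0,"dz":0,"roll":0}]' 20; python3 d.py 492 -236 39
python3 - <<'E'
from fit import *
import pickle
p=optics.capture('scene')
save('c2.png',p['color'][220:340,270:400],5)
E
```

```text
time_s: 3.78
tool_pos: [492.7, -235.5, 39.9]
tool_rot: [-1.486, -0.591, 0.594]
force: [-0.2, -0.0, -0.0]
width: 45.9
t 3.77 pos [ 492.7 -235.5   39.9] z yaw 133.44 F [-0.2 -0.  -0. ] w 45.9 d [-0.8  0.9  0.1]
```

View pics/c2.png

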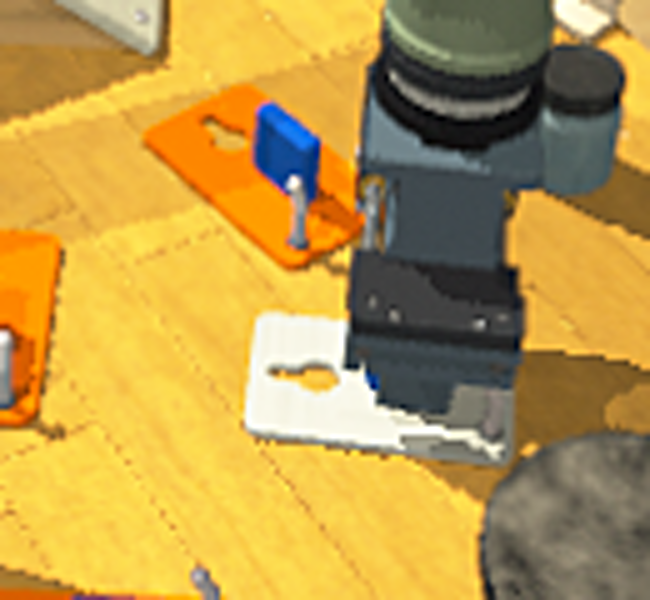

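```bash
python3 -m inch '[{"hand":1,"dx":0,"dy":0,"dz":0,"roll":0},{"hand":1,"dx":0,"dy":0,"dz":0,"roll":0},{"hand":1,"dx":0,"dy":0,"dz":0,"roll":0},{"hand":1,"dx":0,"dy":0,"dz":0,"roll":0}]' 25; python3 d.py 492 -236 39
```

```text
time_s: 4.32
tool_pos: [494.1, -237.2, 41.0]
tool_rot: [-1.489, -0.592, 0.59]
force: [0.5, 0.7, 4.9]
width: 14.3
t 4.33 pos [ 494.1 -237.2   41. ] z yaw 133.32 F [0.5 0.7 4.9] w 14.3 d [-0.7  2.   2.3]
```

```bash
cat > pan.py <<'E'
import sys
from fit import *
from d import delta
S0=np.array([541.,188,88]);Q=panelR(np.radians(139.0));u=np.array([np.cos(np.radians(139)),np.sin(np.radians(139)),0])
if __name__=='__main__':
    s,y,n,up,fw=[float(a) for a in sys.argv[1:6]]
    t=S0+Q@[s,y,n]+[0,0,up]+u*fw
    print('tgt',t.round(1));delta(t)
E
python3 pan.py -43 -57 40 65 8
python3 -m inch '[{"hand":1,"dx":0,"dy":-40,"dz":0,"roll":0},{"hand":1,"dx":0,"dy":-50,"dz":0,"roll":-5.7},{"hand":1,"dx":0,"dy":-50,"dz":0,"roll":0},{"hand":1,"dx":0,"dy":0,"dz":0,"roll":0}]' 25; python3 pan.py -43 -57 40 65 8
```

```text
tgt [616.3 198.1 161.1]
t 4.33 pos [ 494.1 -237.2   41. ] z yaw 133.32 F [0.5 0.7 4.9] w 14.3 d [ 387.7 -120.   232.7]
time_s: 4.82
tool_pos: [495.6, -238.3, 184.2]
tool_rot: [-1.472, -0.674, 0.665]
force: [0.5, -1.2, -2.7]
width: 13.7
tgt [616.3 198.1 161.1]
t 4.83 pos [ 495.6 -238.3  184.2] z yaw 139.05 F [ 0.5 -1.2 -2.7] w 13.7 d [408.6  22.3 195.1]
```

```bash
python3 -m inch '[{"hand":1,"dx":35,"dy":-10,"dz":15,"roll":0},{"hand":1,"dx":50,"dy":-5,"dz":25,"roll":0},{"hand":1,"dx":51,"dy":0,"dz":25,"roll":0},{"hand":1,"dx":51,"dy":0,"dz":25,"roll":0},{"hand":1,"dx":51,"dy":0,"dz":25,"roll":0},{"hand":1,"dx":51,"dy":0,"dz":25,"roll":0},{"hand":1,"dx":50,"dy":0,"dz":25,"roll":0},{"hand":1,"dx":40,"dy":0,"dz":20,"roll":0},{"hand":1,"dx":30,"dy":0,"dz":10,"roll":0},{"hand":1,"dx":0,"dy":0,"dz":0,"roll":0}]' 25; python3 pan.py -43 -57 40 65 8
python3 - <<'E'
from fit import *
import pickle
p=optics.capture('scene');q=optics.capture('top');pickle.dump({'scene':p,'top':q},open('p2.pkl','wb'))
a=cv2.resize(p['color'][120:250,190:330],None,fx=3,fy=3,interpolation=cv2.INTER_CUBIC)
b=cv2.resize(q['color'][130:260,180:300],None,fx=3,fy=3,interpolation=cv2.INTER_CUBIC)
save('c3.png',np.hstack([a,b])[:, :800])
E
```

```text
time_s: 6.08
tool_pos: [613.9, 201.4, 192.6]
tool_rot: [-1.464, -0.668, 0.674]
force: [-0.3, -0.2, -1.3]
width: 13.8
tgt [616.3 198.1 161.1]
t 6.08 pos [613.9 201.4 192.6] z yaw 139.21 F [-0.3 -0.2 -1.3] w 13.8 d [-0.9 31.5 -4. ]
```

View pics/c3.png

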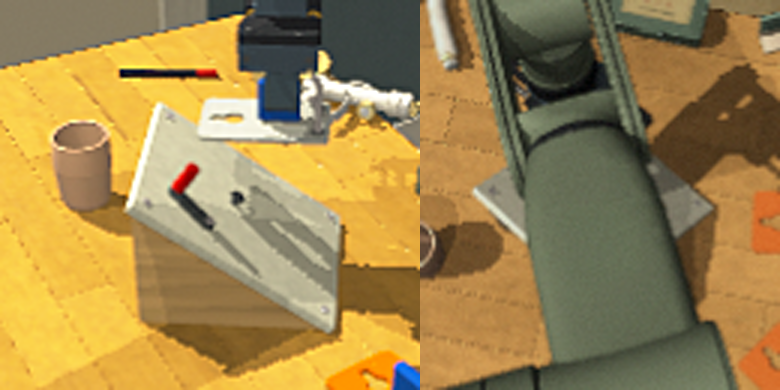

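```bash
cat > e.py <<'E'
from fit import *
import pickle
p=pickle.load(open('p2.pkl','rb'))['scene']
st=np.array([613.9,201.4,192.6]);z=192.6-41
box=(248,146,27,28);W=crop(white(p,.29,.92),box)
yaw=np.radians(139.2);u=np.array([np.cos(yaw),np.sin(yaw),0]);v=np.array([-u[1],u[0],0])
Rm=np.c_[u,v,[0,0,1]]
def f(a):
    t=st+u*a[0]+v*a[1];t[2]=z+a[2]
    m=render_plate(p,Rm,t,box);return ((m-W)**2)[:, :].sum()
for zz in(-3,0,3):
    r=nm(lambda a:f([a[0],a[1],zz]),[0,0],[3,3]);print(zz,r.x.round(2),r.fun)
r=nm(f,[0,0,0],[3,3,3]);print(r.x.round(2),r.fun)
cv2.imwrite('pics/e.png',cv2.resize(np.hstack([W,render_plate(p,Rm,np.array([*(st+u*r.x[0]+v*r.x[1])[:2],z+r.x[2]]),box)])*255,None,fx=8,fy=8,interpolation=0))
E
python3 e.py
```

```text
-3 [ 4.45 -0.46] 140.50513769335555
0 [3.88 4.17] 140.34098821203128
3 [3.38 9.55] 139.9124844732134
[ 4.26  2.54 -1.19] 140.1872633035669[ WARN:0@3.528] global loadsave.cpp:1063 imwrite_ Unsupported depth image for selected encoder is fallbacked to CV_8U.
```

View pics/e.png

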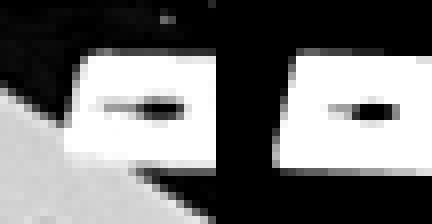

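```bash
cat > f.py <<'E'
from fit import *
import pickle
ps=pickle.load(open('p0.pkl','rb'))
bq={'scene':(225,148,85,90),'top':(192,160,92,78)}
W={'scene':white(ps['scene'],.48,.81),'top':white(ps['top'],.41,.83)}
m={}
for n in ps:
    c=crop(ps[n]['color'],bq[n]).astype(int);bad=((c[...,0]-c[...,1]>80)&(c[...,1]<70))|(c.sum(2)<150)
    m[n]=1.-cv2.dilate(bad.astype(np.uint8),np.ones((3,3)))
# mask gun: near/above
m['scene'][:22,45:]=0
def cq(v,ns): return sum((m[n]*(render_panel(ps[n],panelR(v[2]/57.3),[v[0],v[1],88],bq[n],v[3])-crop(W[n],bq[n]))**2).sum() for n in ns)
for ns in(['scene'],['top']):
    r=nm(lambda v:cq(v,ns),[541,188,139,9],[6,6,6,3]);print(ns,r.x.round(2),r.fun)
    D=render_panel(ps[ns[0]],panelR(r.x[2]/57.3),[r.x[0],r.x[1],88],bq[ns[0]],r.x[3])-crop(W[ns[0]],bq[ns[0]])
    cv2.imwrite('pics/f_%s.png'%ns[0],np.uint8(np.clip(128+120*cv2.resize(D,None,fx=6,fy=6,interpolation=0),0,255)))
# stud head: dark blob centroid
for n,bx in(('scene',(262,178,14,14)),('top',(228,188,20,18))):
    g=crop(ps[n]['color'],bx).astype(float).sum(2);w=np.clip(230-g,0,None) if n=='scene' else np.clip(200-g,0,None)
    ys,xs=np.mgrid[:bx[3],:bx[2]];px=((w*xs).sum()/w.sum()+bx[0],(w*ys).sum()/w.sum()+bx[1])
    # solve (x,y) with head centre n=9.5
    q=panelR(np.radians(139.05))@[0,0,8.5];print(n,np.round(px,2),(onz(ps[n],*px,88+q[2])-q).round(1))
    print(g.astype(int)[:, :] if 0 else '')
E
python3 f.py
```

```text
['scene'] [539.15 187.26 139.83   9.32] 22.93766543108977
['top'] [543.95 189.48 139.08   9.75] 8.202147437356022
scene [268.95 185.69] [540. 186.  88.]

top [237.49 195.67] [545.6 189.   88. ]
```

View pics/f_scene.png

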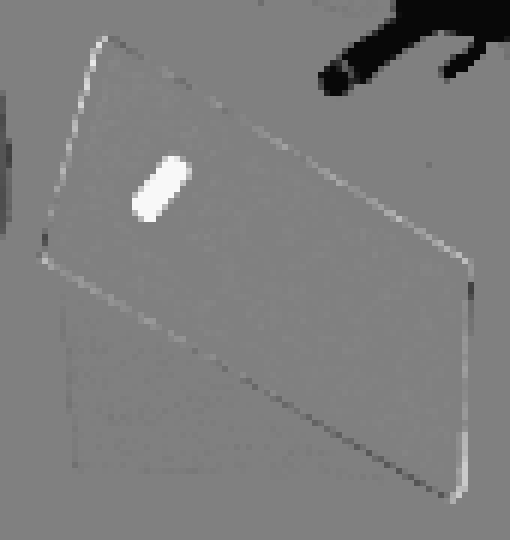

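```bash
sed -i 's/541.,188,88/542.5,189.8,88/' pan.py; python3 pan.py -43 -57 41 60 8
```

```text
tgt [618.2 199.5 156.9]
t 6.17 pos [613.4 199.1 193.4] z yaw 139.08 F [ 0.6 -0.4 -1.8] w 13.8 d [ 3.6 36.4 -3.4]
```

```bash
python3 -m inch '[{"hand":1,"dx":3.5,"dy":15,"dz":-3.5,"roll":0},{"hand":1,"dx":0,"dy":15,"dz":0,"roll":0},{"hand":1,"dx":0,"dy":6,"dz":0,"roll":0},{"hand":1,"dx":0,"dy":0,"dz":0,"roll":0}]' 25; python3 pan.py -43 -57 41 60 8;
python3 -m inch '[{"hand":1,"dx":0,"dy":0,"dz":0,"roll":0},{"hand":1,"dx":0,"dy":0,"dz":0,"roll":0}]' 6;  python3 pan.py -43 -57 41 0 0
python3 -c "
from h import *
save('c4.png',optics.capture('scene')['color'][120:250,190:330],5)"
```

```text
time_s: 6.68
tool_pos: [618.9, 199.5, 158.4]
tool_rot: [-1.465, -0.667, 0.67]
force: [0.2, -0.2, -1.3]
width: 14.4
tgt [618.2 199.5 156.9]
t 6.67 pos [618.9 199.5 158.4] z yaw 139.02 F [ 0.2 -0.2 -1.3] w 14.4 d [-0.4  1.5  0.5]
time_s: 6.92
tool_pos: [619.6, 200.1, 160.0]
tool_rot: [-1.465, -0.67, 0.668]
force: [0.0, -0.3, -1.0]
width: 14.1
tgt [624.2 194.3  96.9]
t 6.92 pos [619.6 200.1 160. ] z yaw 139.05 F [ 0.  -0.3 -1. ] w 14.1 d [-1.4 63.1 -7.3]
```

View pics/c4.png

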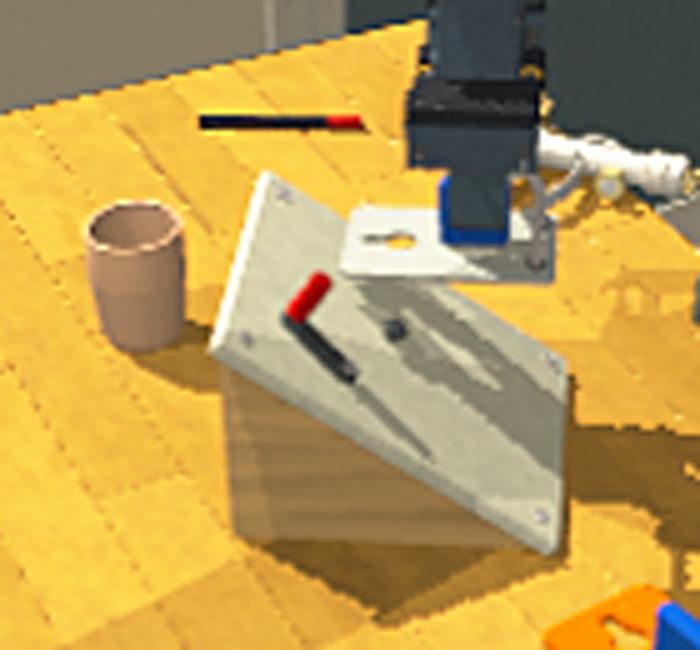

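```bash
python3 -m inch '[{"hand":1,"dx":0,"dy":7,"dz":-0.5,"roll":0},{"hand":1,"dx":0,"dy":6,"dz":-0.5,"roll":0},{"hand":1,"dx":0,"dy":5,"dz":-0.5,"roll":0},{"hand":1,"dx":0,"dy":5,"dz":-0.5,"roll":0},{"hand":1,"dx":0,"dy":5,"dz":-0.5,"roll":0},{"hand":1,"dx":0,"dy":5,"dz":-0.5,"roll":0}]' 6;  python3 pan.py -43 -57 41 0 0
python3 -c "
from h import *
save('c5.png',optics.capture('scene')['color'][120:250,190:330],5)"
```

```text
time_s: 7.72
tool_pos: [622.1, 197.8, 126.1]
tool_rot: [-1.466, -0.669, 0.668]
force: [3.1, -3.4, 1.1]
width: 13.6
tgt [624.2 194.3  96.9]
t 7.72 pos [622.1 197.8 126.1] z yaw 139.04 F [ 3.1 -3.4  1.1] w 13.6 d [-1.2 29.2 -3.9]
```

View pics/c5.png

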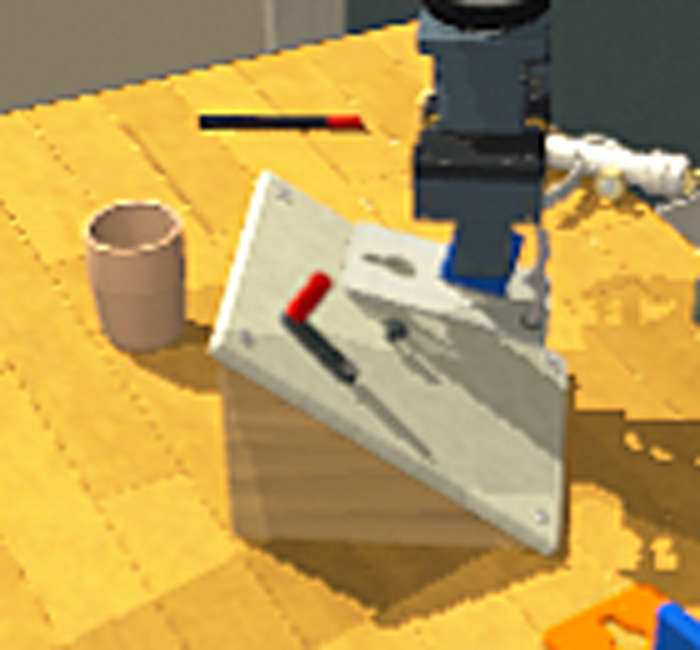

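```bash
python3 -m inch '[{"hand":1,"dx":0,"dy":5,"dz":-1,"roll":0},{"hand":1,"dx":0,"dy":5,"dz":-1,"roll":0},{"hand":1,"dx":0,"dy":5,"dz":-1,"roll":0},{"hand":1,"dx":0,"dy":5,"dz":-0.5,"roll":0},{"hand":1,"dx":0,"dy":4,"dz":-0.5,"roll":0},{"hand":1,"dx":0,"dy":2.5,"dz":0,"roll":0},{"hand":1,"dx":0,"dy":0,"dz":0,"roll":0}]' 6;  python3 pan.py -43 -57 41 0 0
python3 -c "
from h import *
save('c6.png',optics.capture('scene')['color'][120:250,190:330],5)"
```

```text
time_s: 8.65
tool_pos: [624.4, 195.3, 99.5]
tool_rot: [-1.465, -0.668, 0.669]
force: [0.2, 0.8, -1.1]
width: 13.8
tgt [624.2 194.3  96.9]
t 8.65 pos [624.4 195.3  99.5] z yaw 139.06 F [ 0.2  0.8 -1.1] w 13.8 d [-0.9  2.5 -0.5]
```

View pics/c6.png

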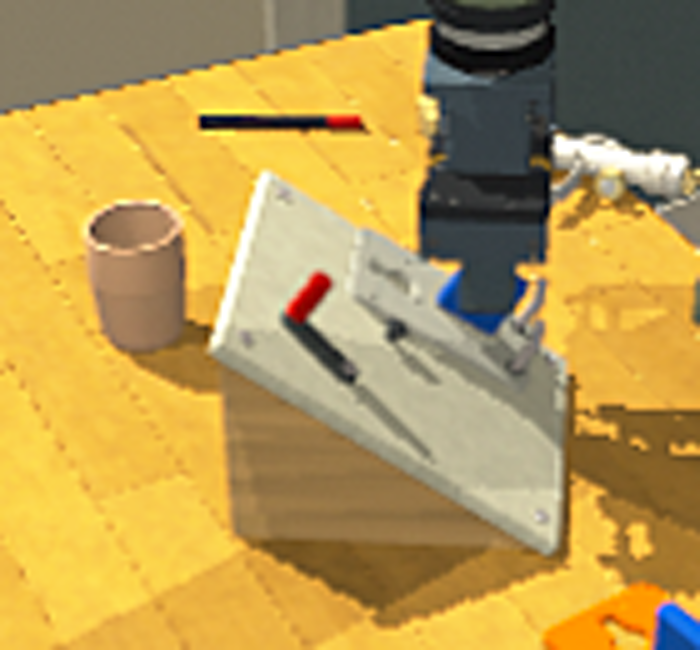

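```bash
python3 -m inch '[{"hand":1,"dx":0,"dy":2,"dz":0,"roll":0},{"hand":1,"dx":0,"dy":1.5,"dz":0,"roll":0},{"hand":1,"dx":0,"dy":0,"dz":0,"roll":0}]' 6;  python3 pan.py -43 -57 41 0 0
python3 -m inch '[{"hand":1,"dx":0,"dy":1.5,"dz":0,"roll":0},{"hand":1,"dx":0,"dy":1,"dz":0,"roll":0},{"hand":1,"dx":0,"dy":0,"dz":0,"roll":0}]' 6;  python3 pan.py -43 -57 41 0 0
python3 -c "
from h import *
save('c7.png',optics.capture('scene')['color'][120:250,190:330],5)"
```

```text
time_s: 9.07
tool_pos: [624.6, 195.4, 96.3]
tool_rot: [-1.465, -0.669, 0.668]
force: [0.1, -0.0, -0.8]
width: 13.8
tgt [624.2 194.3  96.9]
t 9.07 pos [624.6 195.4  96.3] z yaw 139.05 F [ 0.1 -0.  -0.8] w 13.8 d [-1.1 -0.6 -0.4]
time_s: 9.45
tool_pos: [625.3, 195.2, 95.1]
tool_rot: [-1.466, -0.67, 0.667]
force: [0.2, -1.2, 4.4]
width: 13.9
tgt [624.2 194.3  96.9]
t 9.45 pos [625.3 195.2  95.1] z yaw 139.05 F [ 0.2 -1.2  4.4] w 13.9 d [-1.4 -1.8  0.2]
```

View pics/c7.png

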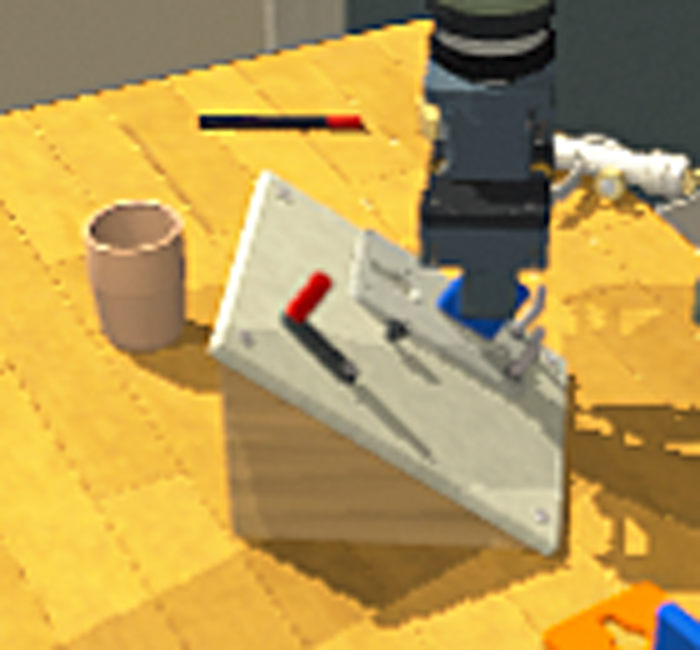

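```bash
python3 -m inch '[{"hand":1,"dx":0,"dy":0,"dz":0,"roll":0},{"hand":1,"dx":0,"dy":0,"dz":0,"roll":0}]' 25;  python3 pan.py -43 -57 41 0 0
cat > g.py <<'E'
from fit import *
import pickle,sys
sys.argv=['x']
p=optics.capture('scene');pickle.dump({'scene':p},open('p3.pkl','wb'))
import pan
T=np.array([readout.observe()['tool_pos'] for _ in range(5)]).mean(0)
q=pan.Q.T@(T-pan.S0);print('TCP in panel',q.round(1))
k=6;b=(240,140,80,80)
big=cv2.resize(p['color'],None,fx=k,fy=k,interpolation=cv2.INTER_CUBIC)
Ss=np.array([539.7,186.9,88])   # scene-camera stud
B=Ss-pan.S0; print('bias panel frame',(pan.Q.T@B).round(1))
def dot(X,c): u=proj(p,X);cv2.circle(big,(int((u[0]+.5)*k),int((u[1]+.5)*k)),2,c,-1)
for X in [[80,40,5],[80,-40,5],[80,40,0],[46,0,5],[66,0,5],[22,7,50],[22,-7,50],[-22,7,50],[-40,24,48],[-40,-24,48],[-52,40,5]]:
    dot(Ss+pan.Q@(np.array([q[0]+2.8,q[1],0])+X),(255,0,255))
for X in [[0,0,0],[0,0,11.5],[105,100,0],[-135,100,0],[105,-100,0]]: dot(Ss+pan.Q@X,(0,255,0))
save('c8.png',big[b[1]*k:(b[1]+b[3])*k,b[0]*k:(b[0]+b[2])*k],1.2)
E
python3 g.py
```

```text
time_s: 9.75
tool_pos: [625.3, 195.2, 95.1]
tool_rot: [-1.466, -0.67, 0.667]
force: [-1.0, -1.1, 4.9]
width: 13.9
tgt [624.2 194.3  96.9]
t 9.75 pos [625.3 195.2  95.1] z yaw 139.05 F [-1.  -1.1  4.9] w 13.9 d [-1.4 -1.8  0.2]
TCP in panel [-44.2 -58.4  39.6]
bias panel frame [ 0.2  4.  -0.1]
```

View pics/c8.png

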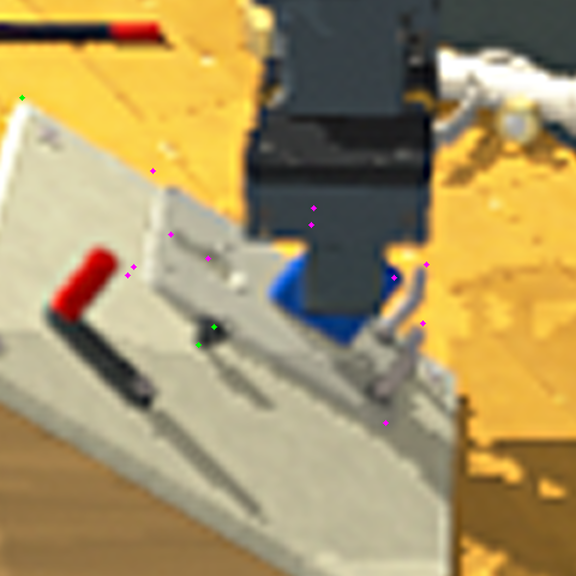

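Run:
```python
from fit import *
import pickle
p=pickle.load(open('p3.pkl','rb'))['scene']
c=p['color'][160:205,255:312]
c=cv2.convertScaleAbs(c,alpha=1.1)
save('c9.png',c,14)
```

```text
(no output)
```

View pics/c9.png

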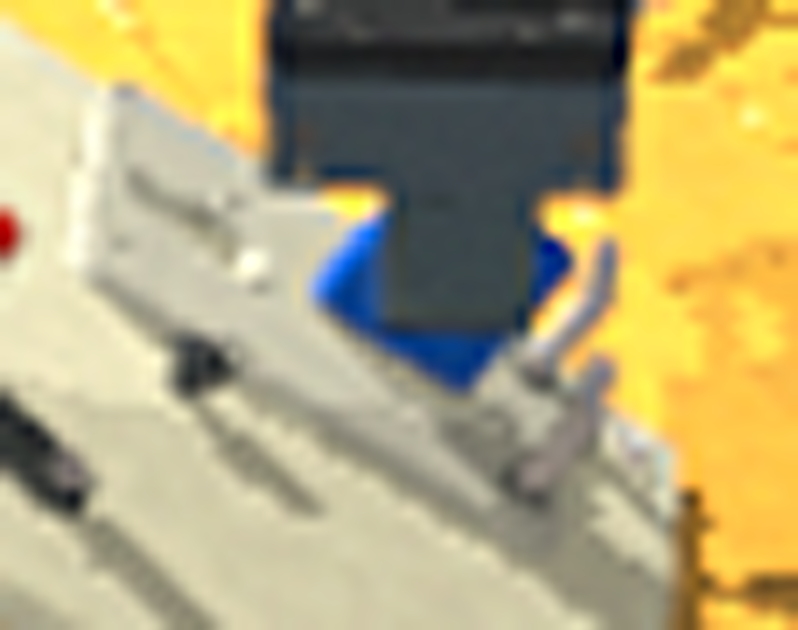

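```bash
cat > k.py <<'E'
from fit import *
import pickle,sys
sys.argv=['x']
import pan
from scipy.optimize import least_squares
p=pickle.load(open('p3.pkl','rb'))['scene']
C=[((71.5,0,5),(133,178)),((80,40,5),(95,275)),((80,-40,5),(112,92)),((-22,7,5),(465,388)),((22,7,5),(318,292)),((-40,24,5),(525,487)),((-40,-24,5),(542,372))]
Ss=np.array([539.7,186.9,88])
def f(v):
    c,s=np.cos(v[2]),np.sin(v[2]);Z=np.array([[c,-s,0],[s,c,0],[0,0,1]]);o=[]
    for X,u in C: o.append(proj(p,Ss+pan.Q@(Z@np.array(X)+[v[0],v[1],v[3] if len(v)>3 else 0]))-(np.array(u)/14-.5+[255,160]))
    return np.concatenate(o)
for v0 in([-45,-58,0],[-45,-58,0,0]):
    r=least_squares(f,v0,loss='soft_l1');print(r.x.round(3));print(r.fun.reshape(-1,2).round(2).tolist())
q=pan.Q@[0,0,11.5]
print('stud head top px crop',((proj(p,Ss+q)-[255,160]+.5)*14).round(),'foot',((proj(p,Ss)-[255,160]+.5)*14).round())
E
python3 k.py
```

```text
[-4.9922e+01 -6.1126e+01  4.7000e-02]
[[0.01, 0.49], [-0.33, -0.6], [0.01, -1.55], [0.5, 1.09], [-0.31, 1.26], [0.75, -0.17], [-0.42, -0.63]]
[-5.7573e+01 -8.5550e+01  4.1000e-02 -1.4391e+01]
[[0.24, 0.68], [-0.09, -0.58], [0.32, -1.16], [0.19, 1.03], [-0.38, 1.3], [0.33, -0.34], [-0.77, -0.58]]
stud head top px crop [206. 356.] foot [177. 391.]
```

```bash
python3 -m inch '[{"hand":1,"dx":0,"dy":-10,"dz":-7,"roll":0},{"hand":1,"dx":0,"dy":-10.5,"dz":-7.3,"roll":0},{"hand":1,"dx":-10,"dy":-2.2,"dz":3.2,"roll":0},{"hand":1,"dx":-18,"dy":0,"dz":0,"roll":0},{"hand":1,"dx":-18,"dy":0,"dz":0,"roll":0},{"hand":1,"dx":-13.5,"dy":0,"dz":0,"roll":0},{"hand":1,"dx":0,"dy":0,"dz":0,"roll":0},{"hand":1,"dx":0,"dy":0,"dz":0,"roll":0}]' 25;  python3 pan.py -40 0 64 0 0
python3 - <<'E'
from fit import *
import pickle,pan
T=np.array([readout.observe()['tool_pos'] for _ in range(5)]).mean(0)
print('TCP in panel',(pan.Q.T@(T-pan.S0)).round(1))
p=optics.capture('scene');pickle.dump({'scene':p},open('p4.pkl','wb'))
save('d1.png',p['color'][155:215,245:322],10)
E
```

```text
time_s: 10.8
tool_pos: [594.4, 143.4, 116.7]
tool_rot: [-1.465, -0.669, 0.668]
force: [-0.0, -0.1, -2.3]
width: 13.9
tgt [594.9 144.2 117.5]
t 10.8 pos [594.4 143.4 116.7] z yaw 139.04 F [-0.  -0.1 -2.3] w 13.9 d [ 1.  -0.8  0.1]
TCP in panel [-40.6   1.   63.4]
```

View pics/d1.png

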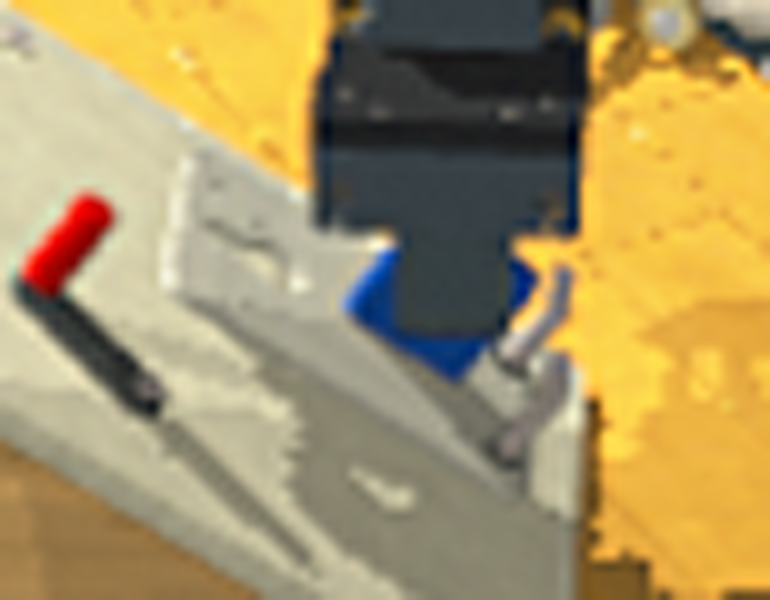

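```bash
cat > k2.py <<'E'
from fit import *
import pickle,sys
import pan
from scipy.optimize import least_squares
p=pickle.load(open('p4.pkl','rb'))['scene']
C=[((71.5,0,5),(205,222)),((80,40,5),(183,285)),((80,-40,5),(195,150)),((-22,7,5),(458,380)),((22,7,5),(350,300)),((-40,24,5),(510,460)),((-40,-24,5),(510,366))]
Ss=np.array([539.7,186.9,88])
def f(v):
    c,s=np.cos(v[2]),np.sin(v[2]);Z=np.array([[c,-s,0],[s,c,0],[0,0,1]]);o=[]
    for X,u in C: o.append(proj(p,Ss+pan.Q@(Z@np.array(X)+[v[0],v[1],23.8]))-(np.array(u)/10-.5+[245,155]))
    return np.concatenate(o)
r=least_squares(f,[-45,0,0],loss='soft_l1');print(r.x.round(3));print(r.fun.reshape(-1,2).round(2).tolist())
r=least_squares(lambda v:f([v[0],v[1],0]),[-45,0],loss='soft_l1');print(r.x.round(3));print(r.fun.reshape(-1,2).round(2).tolist())
E
python3 k2.py
```

```text
[-4.6215e+01 -1.4620e+00  2.8000e-02]
[[0.51, 0.23], [-0.66, 0.02], [0.12, -1.13], [0.47, 0.99], [-0.55, 1.89], [-0.05, -0.87], [0.15, -0.57]]
[-46.21   -0.533]
[[0.54, 0.03], [-0.94, -0.43], [0.45, -1.17], [0.39, 1.24], [-0.61, 1.91], [-0.25, -0.59], [0.31, -0.09]]
```

```bash
python3 -m inch '[{"hand":1,"dx":0,"dy":5,"dz":3.5,"roll":0},{"hand":1,"dx":0,"dy":5,"dz":3.5,"roll":0},{"hand":1,"dx":0,"dy":2,"dz":1.4,"roll":0},{"hand":1,"dx":0,"dy":1.6,"dz":1.15,"roll":0},{"hand":1,"dx":0,"dy":0,"dz":0,"roll":0}]' 25
cat > w.py <<'E'
from fit import *
import pan
s=[readout.observe() for _ in range(5)]
T=np.mean([a['tool_pos'] for a in s],0);print('TCP in panel',(pan.Q.T@(T-pan.S0)).round(1),'F panel',(pan.Q.T@s[0]['force']).round(1),'t',round(s[0]['time_s'],2),'w',round(s[0]['width'],1))
E
python3 w.py
python3 -m inch '[{"hand":1,"dx":0,"dy":1.6,"dz":1.15,"roll":0},{"hand":1,"dx":0,"dy":0,"dz":0,"roll":0}]' 25; python3 w.py
```

```text
time_s: 11.48
tool_pos: [587.0, 149.7, 102.9]
tool_rot: [-1.465, -0.669, 0.668]
force: [1.7, 0.8, -3.2]
width: 13.7
TCP in panel [-40.6   1.1  46.5] F panel [-2.4 -1.7 -2.2] t 11.47 w 13.7
time_s: 11.72
tool_pos: [586.3, 150.3, 101.5]
tool_rot: [-1.465, -0.669, 0.668]
force: [2.6, 1.1, -2.0]
width: 13.9
TCP in panel [-40.6   1.1  44.8] F panel [-2.2 -2.5 -0.9] t 11.72 w 13.9
```

```bash
python3 -m inch '[{"hand":1,"dx":1.2,"dy":0,"dz":-0.5,"roll":0},{"hand":1,"dx":0,"dy":1.6,"dz":1.15,"roll":0},{"hand":1,"dx":0,"dy":0,"dz":0,"roll":0}]' 25; python3 w.py
python3 -m inch '[{"hand":1,"dx":0,"dy":1.6,"dz":1.15,"roll":0},{"hand":1,"dx":0,"dy":0.8,"dz":0.6,"roll":0},{"hand":1,"dx":0,"dy":0,"dz":0,"roll":0}]' 25; python3 w.py
python3 - <<'E'
from h import *
p=optics.capture('scene')
save('d2.png',p['color'][155:215,245:322],10)
E
```

```text
time_s: 12.1
tool_pos: [585.5, 151.4, 99.3]
tool_rot: [-1.465, -0.667, 0.67]
force: [-1.1, -0.1, -1.7]
width: 13.6
TCP in panel [-40.7   0.8  42.3] F panel [-0.4  0.8 -1.9] t 12.1 w 13.6
time_s: 12.48
tool_pos: [584.7, 152.7, 97.2]
tool_rot: [-1.465, -0.669, 0.669]
force: [0.3, 0.2, -2.1]
width: 13.7
TCP in panel [-40.8   0.3  39.8] F panel [-1.3 -0.3 -1.6] t 12.47 w 13.7
```

View pics/d2.png

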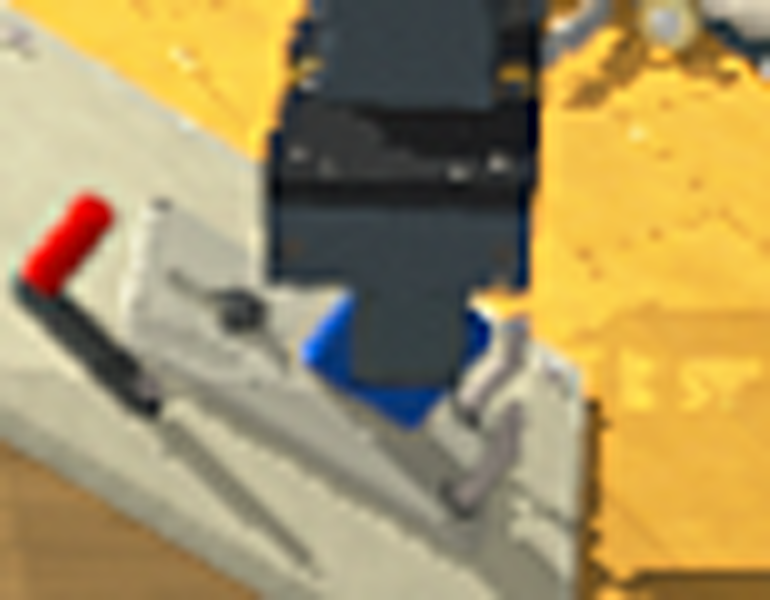

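```bash
python3 -m inch '[{"hand":1,"dx":0,"dy":0.8,"dz":0.6,"roll":0},{"hand":1,"dx":0,"dy":0,"dz":0,"roll":0}]' 25; python3 w.py
python3 -m inch '[{"hand":1,"dx":0,"dy":0.5,"dz":0.3,"roll":0},{"hand":1,"dx":0,"dy":0,"dz":0,"roll":0}]' 25; python3 w.py
```

```text
time_s: 12.78
tool_pos: [584.7, 152.9, 97.0]
tool_rot: [-1.466, -0.669, 0.668]
force: [-0.4, -1.1, 1.6]
width: 14.0
TCP in panel [-40.8   0.2  39.6] F panel [0.6 1.1 1.5] t 12.78 w 14.0
time_s: 13.02
tool_pos: [584.7, 152.8, 97.0]
tool_rot: [-1.466, -0.67, 0.668]
force: [-0.2, -1.6, 4.3]
width: 13.8
TCP in panel [-40.8   0.2  39.5] F panel [1.7 1.3 4. ] t 13.03 w 13.8
```

```bash
python3 -m inch '[{"hand":1,"dx":-0.3,"dy":1.7,"dz":-2.5,"roll":0},{"hand":1,"dx":0,"dy":1.7,"dz":-2.5,"roll":0},{"hand":1,"dx":0,"dy":1.7,"dz":-2.5,"roll":0},{"hand":1,"dx":0,"dy":0,"dz":0,"roll":0}]' 25; python3 w.py
```

```text
time_s: 13.52
tool_pos: [591.0, 148.3, 91.6]
tool_rot: [-1.466, -0.671, 0.666]
force: [2.0, -0.1, 4.4]
width: 13.6
TCP in panel [-50.2  -0.5  39.5] F panel [ 1.3 -1.2  4.5] t 13.53 w 13.6
```

```bash
python3 -m inch '[{"hand":1,"dx":0.2,"dy":1.7,"dz":-2.5,"roll":0},{"hand":1,"dx":0,"dy":1.7,"dz":-2.5,"roll":0},{"hand":1,"dx":0,"dy":1.2,"dz":-1.7,"roll":0},{"hand":1,"dx":0,"dy":0,"dz":0,"roll":0}]' 25; python3 w.py
python3 -m inch '[{"hand":1,"dx":0,"dy":1.2,"dz":-1.7,"roll":0},{"hand":1,"dx":0,"dy":0.6,"dz":-0.8,"roll":0},{"hand":1,"dx":0,"dy":0,"dz":0,"roll":0}]' 25; python3 w.py
python3 - <<'E'
from h import *
p=optics.capture('scene')
save('d3.png',p['color'][155:215,245:322],10)
E
```

```text
time_s: 14.02
tool_pos: [595.9, 144.1, 87.0]
tool_rot: [-1.466, -0.671, 0.666]
force: [1.8, 0.0, 5.5]
width: 13.8
TCP in panel [-58.2  -0.5  39.5] F panel [ 2.1 -1.2  5.3] t 14.03 w 13.8
time_s: 14.4
tool_pos: [597.9, 142.5, 85.3]
tool_rot: [-1.466, -0.671, 0.666]
force: [1.1, 0.2, 4.9]
width: 14.1
TCP in panel [-61.2  -0.6  39.5] F panel [ 2.2 -0.9  4.4] t 14.4 w 14.1
```

View pics/d3.png

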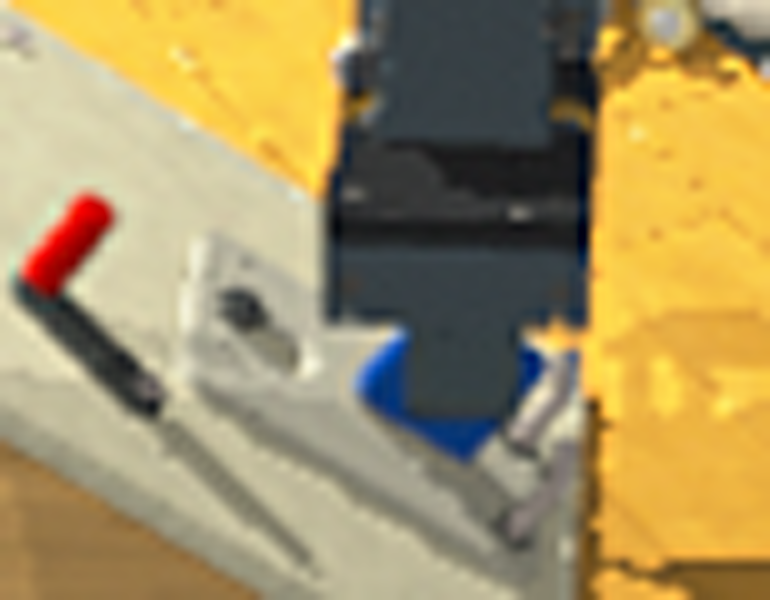

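```bash
python3 -m inch '[{"hand":1,"dx":0,"dy":0.6,"dz":-0.8,"roll":0},{"hand":1,"dx":0,"dy":0.6,"dz":-0.8,"roll":0},{"hand":1,"dx":0,"dy":0,"dz":0,"roll":0}]' 25; python3 w.py
python3 -m inch '[{"hand":1,"dx":0,"dy":0.6,"dz":-0.8,"roll":0},{"hand":1,"dx":0,"dy":0.6,"dz":-0.8,"roll":0},{"hand":1,"dx":0,"dy":0,"dz":0,"roll":0}]' 25; python3 w.py
```

```text
time_s: 14.82
tool_pos: [599.1, 141.6, 84.2]
tool_rot: [-1.466, -0.671, 0.666]
force: [1.7, 0.3, 5.9]
width: 13.9
TCP in panel [-63.1  -0.8  39.5] F panel [ 2.5 -1.3  5.5] t 14.82 w 13.9
time_s: 15.2
tool_pos: [599.4, 141.4, 84.0]
tool_rot: [-1.464, -0.67, 0.666]
force: [-3.4, 1.9, 12.5]
width: 14.0
TCP in panel [-63.5  -0.8  39.5] F panel [10.3  0.8  8.1] t 15.2 w 14.0
```

```bash
python3 -m inch '[{"hand":1,"dx":0,"dy":-1,"dz":0.8,"roll":0},{"hand":0.68,"dx":0,"dy":0,"dz":0,"roll":0},{"hand":0.68,"dx":0,"dy":0,"dz":0,"roll":0},{"hand":0.68,"dx":0,"dy":0,"dz":0,"roll":0}]' 25; python3 w.py
python3 -m inch '[{"hand":0.68,"dx":0,"dy":-20,"dz":-5,"roll":0},{"hand":0.68,"dx":0,"dy":-40,"dz":-5,"roll":0},{"hand":0.68,"dx":0,"dy":-50,"dz":0,"roll":0},{"hand":0.68,"dx":0,"dy":-20,"dz":0,"roll":0}]' 25; python3 w.py
python3 - <<'E'
from h import *
import pickle
p=optics.capture('scene');pickle.dump({'scene':p},open('p5.pkl','wb'))
save('d4.png',p['color'][150:230,225:322],8)
E
```

```text
time_s: 15.7
tool_pos: [598.0, 140.4, 82.4]
tool_rot: [-1.465, -0.667, 0.67]
force: [-0.4, -1.1, -1.0]
width: 29.5
TCP in panel [-64.1   0.8  38. ] F panel [-0.9  1.1 -0.5] t 15.7 w 29.5
time_s: 16.2
tool_pos: [607.2, 134.1, 216.2]
tool_rot: [-1.466, -0.672, 0.665]
force: [0.2, 0.3, -0.1]
width: 29.3
TCP in panel [  3.6  -0.5 154. ] F panel [-0.  -0.4 -0.1] t 16.2 w 29.3
```

View pics/d4.png

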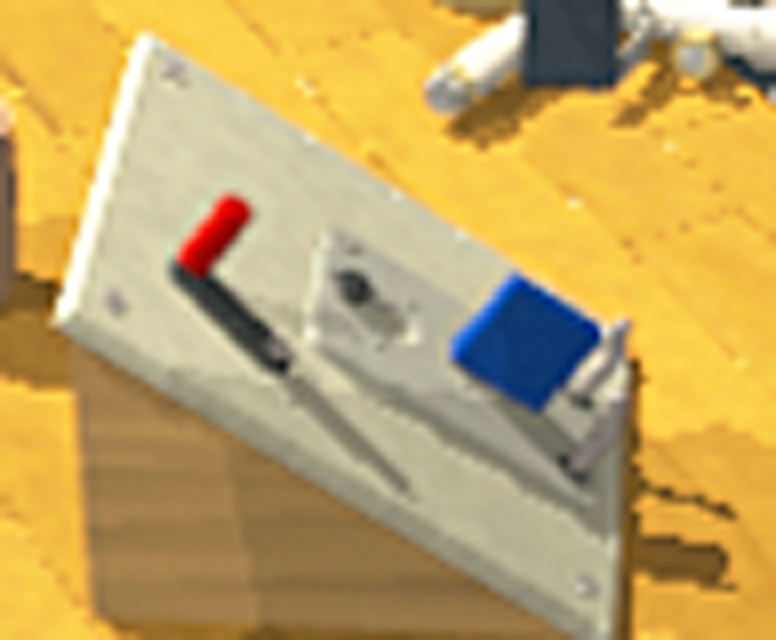

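Run:
```python
from fit import *
import pickle,pan
p=pickle.load(open('p5.pkl','rb'))['scene'];c=p['color'].astype(int)
m=(c[...,0]-c[...,1]>70)&(c[...,1]<90)&(c[...,2]<90);m[:160]=0;m[200:]=0;m[:,:235]=0;m[:,275:]=0
ys,xs=np.nonzero(m);print(len(xs),xs.mean(),ys.mean())
Ss=np.array([539.7,186.9,88])
for th in np.arange(0.9,1.7,.1):
    print(round(th,1),proj(p,Ss+pan.Q@[25+45*np.sin(th),64-45*np.cos(th),23]).round(1),[round(25+45*np.sin(th)),round(64-45*np.cos(th))])
```

```text
40 251.275 178.975
0.9 [253.3 178.6] [60, 36]
1.0 [252.4 178.8] [63, 40]
1.1 [251.6 179.2] [65, 44]
1.2 [250.9 179.6] [67, 48]
1.3 [250.3 180.2] [68, 52]
1.4 [249.9 180.8] [69, 56]
1.5 [249.5 181.6] [70, 61]
1.6 [249.3 182.4] [70, 65]
```

```bash
python3 pan.py 66 46 36 60 0;python3 pan.py 66 46 36 0 0
```

```text
tgt [487.1 177.  215.3]
t 16.25 pos [607.9 134.3 217.9] z yaw 139.04 F [0.8 0.1 0.9] w 29.3 d [-47.    1.7 119.2]
tgt [487.1 177.  155.3]
t 16.25 pos [607.9 134.3 217.9] z yaw 139.04 F [0.8 0.1 0.9] w 29.3 d [-47.3  61.7 119.5]
```

```bash
python3 -m inch '[{"hand":0.5,"dx":-15,"dy":0,"dz":35,"roll":0},{"hand":0.5,"dx":-17,"dy":0,"dz":45,"roll":0},{"hand":0.5,"dx":-15,"dy":0,"dz":39,"roll":0},{"hand":0.5,"dx":0,"dy":15,"dz":0,"roll":0},{"hand":0.5,"dx":0,"dy":0,"dz":0,"roll":0}]' 5; python3 w.py
python3 - <<'E'
from h import *
import pickle
p=optics.capture('scene');q=optics.capture('top');pickle.dump({'scene':p},open('p6.pkl','wb'))
save('d5.png',np.hstack([cv2.resize(p['color'][110:230,205:305],None,fx=4,fy=4),cv2.resize(q['color'][140:260,190:290],None,fx=4,fy=4)]))
E
```

```text
time_s: 16.88
tool_pos: [484.9, 176.2, 196.5]
tool_rot: [-1.465, -0.666, 0.671]
force: [0.7, -0.6, 0.2]
width: 45.6
TCP in panel [90.5 48.1 69. ] F panel [-0.6  0.   0.7] t 16.88 w 45.6
```

View pics/d5.png

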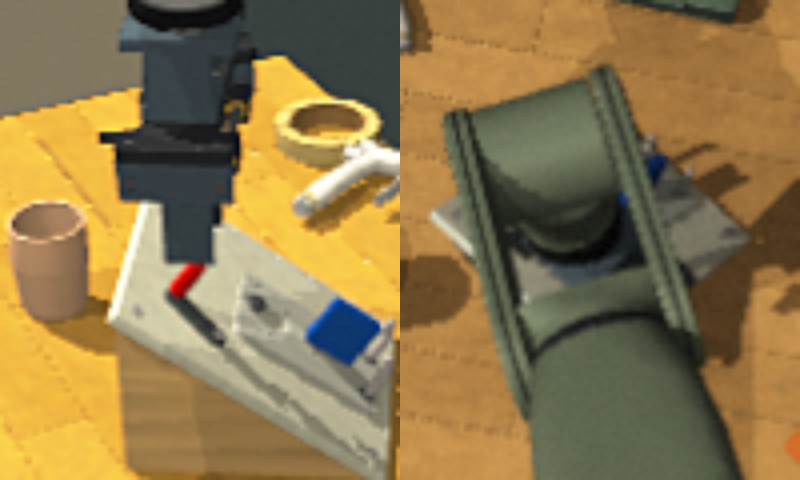

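```bash
python3 -m inch '[{"hand":0.5,"dx":1,"dy":15,"dz":-1,"roll":0},{"hand":0.5,"dx":0,"dy":15,"dz":0,"roll":0},{"hand":0.5,"dx":0,"dy":8,"dz":0,"roll":0},{"hand":0.5,"dx":0,"dy":2,"dz":0,"roll":0},{"hand":0.5,"dx":0,"dy":0,"dz":0,"roll":0}]' 5; python3 w.py
python3 - <<'E'
from h import *
p=optics.capture('scene')
save('d6.png',p['color'][130:230,215:315],6)
E
```

```text
time_s: 17.6
tool_pos: [487.0, 176.7, 158.2]
tool_rot: [-1.465, -0.669, 0.668]
force: [0.3, 0.2, 0.5]
width: 45.8
TCP in panel [67.6 46.3 38.4] F panel [ 0.2 -0.3  0.4] t 17.6 w 45.8
```

View pics/d6.png

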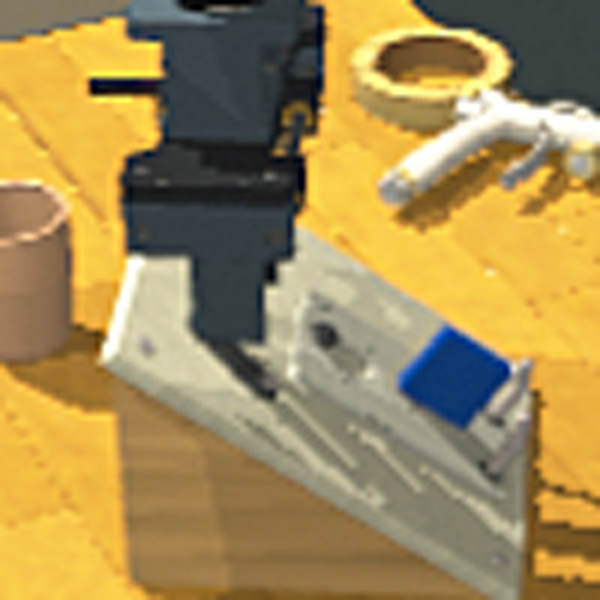

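```bash
python3 -m inch '[{"hand":0.5,"dx":0,"dy":2,"dz":0,"roll":0},{"hand":1,"dx":0,"dy":0,"dz":0,"roll":0},{"hand":1,"dx":0,"dy":0,"dz":0,"roll":0},{"hand":1,"dx":0,"dy":0,"dz":0,"roll":0}]' 5; python3 w.py
python3 - <<'E'
from h import *
p=optics.capture('scene')
save('d7.png',p['color'][130:230,215:315],6)
E
```

```text
time_s: 18.15
tool_pos: [486.9, 176.8, 156.3]
tool_rot: [-1.465, -0.669, 0.668]
force: [0.2, 2.7, 1.0]
width: 18.3
TCP in panel [66.5 46.3 36.7] F panel [ 1.9 -2.2 -0.1] t 18.15 w 18.3
```

View pics/d7.png

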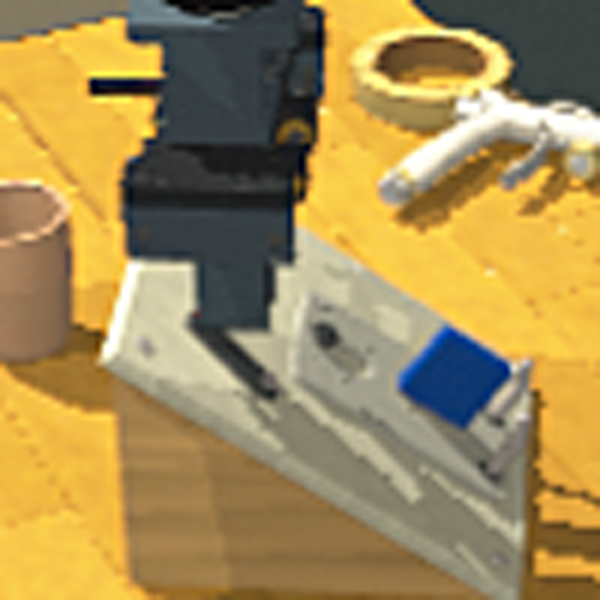

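```bash
python3 -m inch '[{"hand":1,"dx":0,"dy":0,"dz":0,"roll":0},{"hand":1,"dx":0,"dy":0,"dz":0,"roll":0}]' 5; python3 w.py
```

```text
time_s: 18.45
tool_pos: [487.2, 177.3, 156.4]
tool_rot: [-1.465, -0.67, 0.667]
force: [0.4, 3.6, 1.9]
width: 13.8
TCP in panel [66.7 45.7 36.8] F panel [ 2.8 -3.   0.4] t 18.45 w 13.8
```

```bash
python3 -m inch '[{"hand":1,"dx":3.9,"dy":1.3,"dz":-1.85,"roll":0},{"hand":1,"dx":3.9,"dy":1.3,"dz":-1.85,"roll":0},{"hand":1,"dx":3.4,"dy":1.7,"dz":-2.4,"roll":0},{"hand":1,"dx":3.3,"dy":1.7,"dz":-2.4,"roll":0},{"hand":1,"dx":2.8,"dy":2,"dz":-2.95,"roll":0},{"hand":1,"dx":2.7,"dy":2.1,"dz":-2.95,"roll":0},{"hand":1,"dx":0,"dy":0,"dz":0,"roll":0}]' 5; python3 w.py
python3 - <<'E'
from h import *
p=optics.capture('scene')
save('d8.png',p['color'][130:230,215:315],6)
E
```

```text
time_s: 19.32
tool_pos: [511.5, 182.0, 145.7]
tool_rot: [-1.466, -0.669, 0.668]
force: [1.3, 0.7, 0.9]
width: 14.0
TCP in panel [48.1 26.3 36.8] F panel [ 0.1 -1.3  1.1] t 19.32 w 14.0
```

View pics/d8.png

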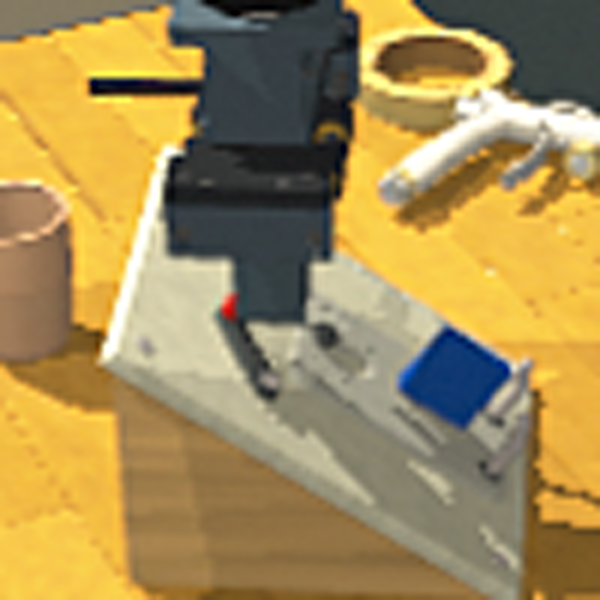

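```bash
python3 -m inch '[{"hand":1,"dx":1.9,"dy":2.3,"dz":-3.3,"roll":0},{"hand":1,"dx":2,"dy":2.3,"dz":-3.3,"roll":0},{"hand":1,"dx":1.1,"dy":2.5,"dz":-3.5,"roll":0},{"hand":1,"dx":1.1,"dy":2.5,"dz":-3.6,"roll":0},{"hand":1,"dx":0.3,"dy":1.9,"dz":-2.7,"roll":0},{"hand":1,"dx":0.2,"dy":1.9,"dz":-2.8,"roll":0},{"hand":1,"dx":0,"dy":0,"dz":0,"roll":0}]' 8; python3 w.py
python3 - <<'E'
from h import *
p=optics.capture('scene')
save('d9.png',p['color'][130:230,215:315],6)
E
```

```text
time_s: 20.25
tool_pos: [531.2, 175.7, 132.6]
tool_rot: [-1.465, -0.671, 0.665]
force: [3.7, 4.7, 0.0]
width: 13.6
TCP in panel [25.  18.1 36.9] F panel [ 0.2 -6.  -0.1] t 20.25 w 13.6
```

View pics/d9.png

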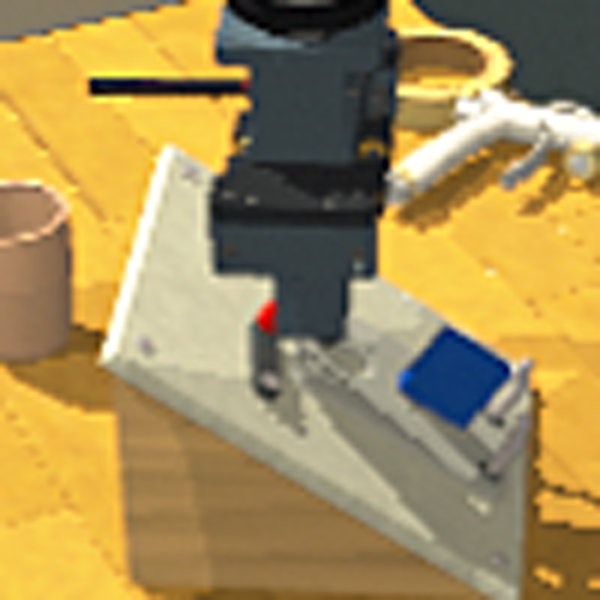

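```bash
python3 -m inch '[{"hand":1,"dx":-1,"dy":1.7,"dz":-2.5,"roll":0},{"hand":1,"dx":0,"dy":1.7,"dz":-2.5,"roll":0},{"hand":1,"dx":0,"dy":1.7,"dz":-2.5,"roll":0},{"hand":1,"dx":0,"dy":0,"dz":0,"roll":0}]' 12; python3 w.py
python3 - <<'E'
from h import *
p=optics.capture('scene')
save('d10.png',p['color'][130:230,215:315],6)
E
```

```text
time_s: 20.8
tool_pos: [536.7, 171.4, 127.8]
tool_rot: [-1.463, -0.672, 0.662]
force: [4.1, 9.0, 1.9]
width: 13.3
TCP in panel [16.5 17.6 37. ] F panel [ 3.4 -9.5 -0.1] t 20.8 w 13.3
```

View pics/d10.png

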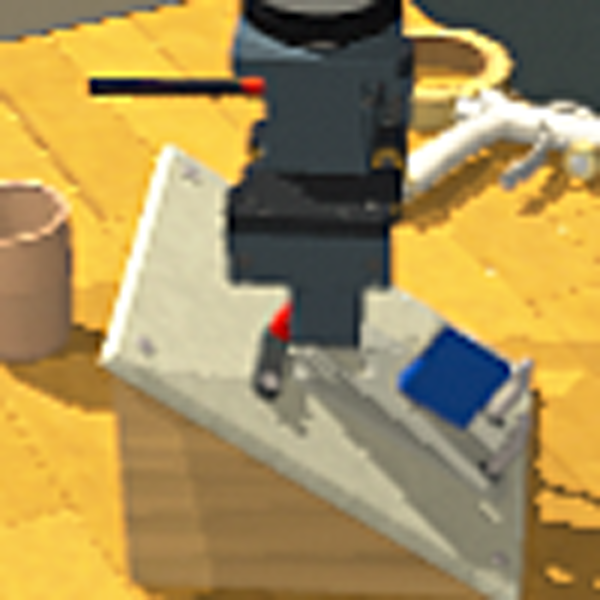

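```bash
python3 -m inch '[{"hand":0.6,"dx":2,"dy":0,"dz":0,"roll":0},{"hand":0.6,"dx":0,"dy":0,"dz":0,"roll":0},{"hand":0.6,"dx":0,"dy":0,"dz":0,"roll":0},{"hand":0.6,"dx":0,"dy":-35,"dz":0,"roll":0},{"hand":0.6,"dx":0,"dy":-40,"dz":0,"roll":0},{"hand":1,"dx":0,"dy":0,"dz":27,"roll":0},{"hand":1,"dx":0,"dy":0,"dz":27,"roll":0},{"hand":1,"dx":0,"dy":0,"dz":0,"roll":0}]' 12; python3 w.py
python3 - <<'E'
from h import *
import pickle
p=optics.capture('scene');pickle.dump({'scene':p},open('p7.pkl','wb'))
save('d11.png',p['color'][130:230,215:315],6)
E
```

```text
time_s: 21.85
tool_pos: [493.9, 206.1, 202.4]
tool_rot: [-1.465, -0.669, 0.671]
force: [-0.2, 0.8, -1.4]
width: 9.0
TCP in panel [104.5  19.6  66.5] F panel [-0.2 -0.5 -1.6] t 21.85 w 9.0
```

View pics/d11.png

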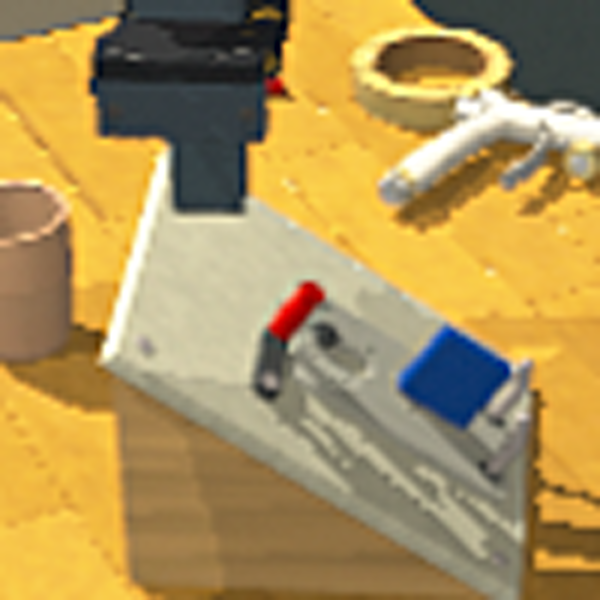

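```bash
cat > th.py <<'E'
from fit import *
import pickle,pan,sys
p=pickle.load(open(sys.argv[1],'rb'))['scene'];c=p['color'].astype(int)
m=(c[...,0]-c[...,1]>70)&(c[...,1]<90)&(c[...,2]<90);m[:165]=0;m[200:]=0;m[:,:235]=0;m[:,275:]=0
ys,xs=np.nonzero(m);print(len(xs),xs.mean().round(2),ys.mean().round(2))
Ss=np.array([539.7,186.9,88])
for th in (-.05,0,.1,.2,.3,.4,.5):
    print(th,proj(p,Ss+pan.Q@[25+45*np.sin(th),64-45*np.cos(th),23]).round(1))
E
python3 th.py p7.pkl; python3 pan.py 76 17.5 28 0 0
```

```text
42 263.98 181.29
-0.05 [264.5 182. ]
0 [263.9 181.6]
0.1 [262.7 180.9]
0.2 [261.4 180.2]
0.3 [260.1 179.7]
0.4 [258.9 179.2]
0.5 [257.7 178.9]
tgt [496.2 206.9 154.5]
t 21.9 pos [494.8 205.8 202.5] z yaw 139.13 F [-0.4 -0.9  0.6] w 5.4 d [ 1.7 48.  -0.2]
```

```bash
python3 -m inch '[{"hand":1,"dx":1.5,"dy":20,"dz":0,"roll":0},{"hand":1,"dx":0,"dy":20,"dz":0,"roll":0},{"hand":1,"dx":0,"dy":7,"dz":0,"roll":0},{"hand":1,"dx":0,"dy":0,"dz":0,"roll":0}]' 12; python3 w.py
python3 -m inch '[{"hand":1,"dx":0,"dy":2.9,"dz":-4.1,"roll":0},{"hand":1,"dx":0,"dy":2.9,"dz":-4.1,"roll":0},{"hand":1,"dx":0,"dy":1.7,"dz":-2.5,"roll":0},{"hand":1,"dx":0,"dy":0,"dz":0,"roll":0}]' 12; python3 w.py
python3 - <<'E'
from h import *
p=optics.capture('scene')
save('d12.png',p['color'][130:230,215:315],6)
E
```

```text
time_s: 22.4
tool_pos: [496.5, 206.6, 155.2]
tool_rot: [-1.466, -0.668, 0.669]
force: [-0.3, -0.4, -0.7]
width: 0.4
TCP in panel [76.  17.5 28.8] F panel [-0.4  0.5 -0.5] t 22.4 w 0.4
time_s: 22.9
tool_pos: [504.4, 199.9, 148.0]
tool_rot: [-1.465, -0.668, 0.668]
force: [0.1, -0.2, 0.2]
width: 0.5
TCP in panel [63.4 17.4 28.8] F panel [-0.   0.1  0.3] t 22.9 w 0.5
```

View pics/d12.png

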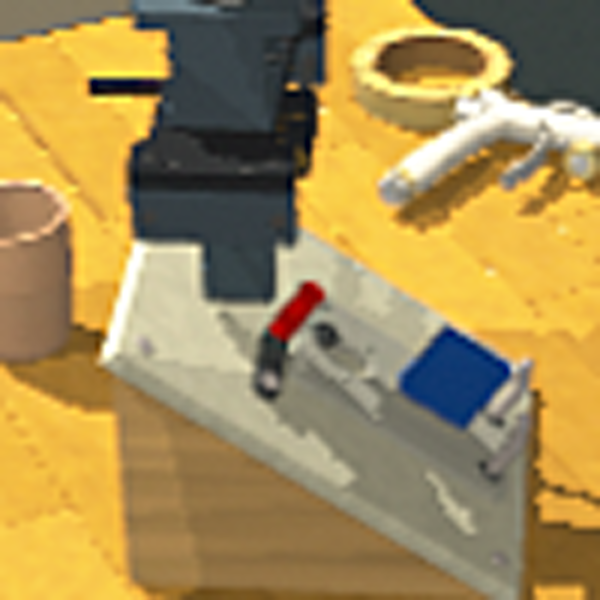

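```bash
python3 -m inch '[{"hand":1,"dx":0,"dy":1.7,"dz":-2.5,"roll":0},{"hand":1,"dx":0,"dy":1.2,"dz":-1.6,"roll":0},{"hand":1,"dx":0,"dy":0,"dz":0,"roll":0}]' 12; python3 w.py
python3 -m inch '[{"hand":1,"dx":0,"dy":1.2,"dz":-1.6,"roll":0},{"hand":1,"dx":0,"dy":0,"dz":0,"roll":0}]' 12; python3 w.py
python3 -m inch '[{"hand":1,"dx":0,"dy":1.2,"dz":-1.6,"roll":0},{"hand":1,"dx":0,"dy":0,"dz":0,"roll":0}]' 12; python3 w.py
```

```text
time_s: 23.32
tool_pos: [507.3, 197.3, 145.0]
tool_rot: [-1.465, -0.668, 0.669]
force: [0.2, 0.6, 0.8]
width: 0.3
TCP in panel [58.5 17.4 28.6] F panel [ 0.6 -0.5  0.5] t 23.32 w 0.3
time_s: 23.58
tool_pos: [508.6, 196.3, 143.9]
tool_rot: [-1.465, -0.669, 0.669]
force: [0.1, 0.4, -0.3]
width: 0.5
TCP in panel [56.5 17.3 28.6] F panel [ 0.  -0.4 -0.4] t 23.57 w 0.5
time_s: 23.82
tool_pos: [509.4, 195.7, 143.1]
tool_rot: [-1.464, -0.668, 0.668]
force: [-2.8, 1.4, 3.4]
width: 0.5
TCP in panel [55.2 17.3 28.5] F panel [4.4 0.7 1. ] t 23.82 w 0.5
```

```bash
python3 -m inch '[{"hand":1,"dx":0,"dy":1.2,"dz":-1.6,"roll":0},{"hand":1,"dx":0,"dy":0,"dz":0,"roll":0}]' 12; python3 w.py
python3 -m inch '[{"hand":1,"dx":0,"dy":-3,"dz":4.1,"roll":0},{"hand":1,"dx":0,"dy":-6,"dz":8,"roll":0},{"hand":1,"dx":0,"dy":-30,"dz":5,"roll":0},{"hand":1,"dx":-20,"dy":-50,"dz":20,"roll":0},{"hand":0.5,"dx":-40,"dy":-20,"dz":40,"roll":0},{"hand":0.5,"dx":-30,"dy":0,"dz":30,"roll":0},{"hand":0.5,"dx":0,"dy":0,"dz":0,"roll":0}]' 12; python3 w.py
python3 - <<'E'
from h import *
import pickle
p=optics.capture('scene');q=optics.capture('top');pickle.dump({'scene':p,'top':q},open('p8.pkl','wb'))
save('d13.png',p['color'][140:230,220:315],7);save('d14.png',q['color'],1.4)
E
python3 th.py p8.pkl
```

```text
time_s: 24.08
tool_pos: [509.8, 195.4, 142.6]
tool_rot: [-1.462, -0.667, 0.668]
force: [-6.2, 4.9, 9.6]
width: 0.4
TCP in panel [54.5 17.2 28.4] F panel [11.9  0.4  3.3] t 24.07 w 0.4
time_s: 24.95
tool_pos: [368.7, 196.0, 251.1]
tool_rot: [-1.465, -0.671, 0.669]
force: [0.6, 0.5, 0.0]
width: 27.5
TCP in panel [204.4 109.4  56.1] F panel [-0.1 -0.7  0.1] t 24.95 w 27.5
42 263.98 181.29
-0.05 [264.5 182. ]
0 [263.9 181.6]
0.1 [262.7 180.9]
0.2 [261.4 180.2]
0.3 [260.1 179.7]
0.4 [258.9 179.2]
0.5 [257.7 178.9]
```

View pics/d13.png

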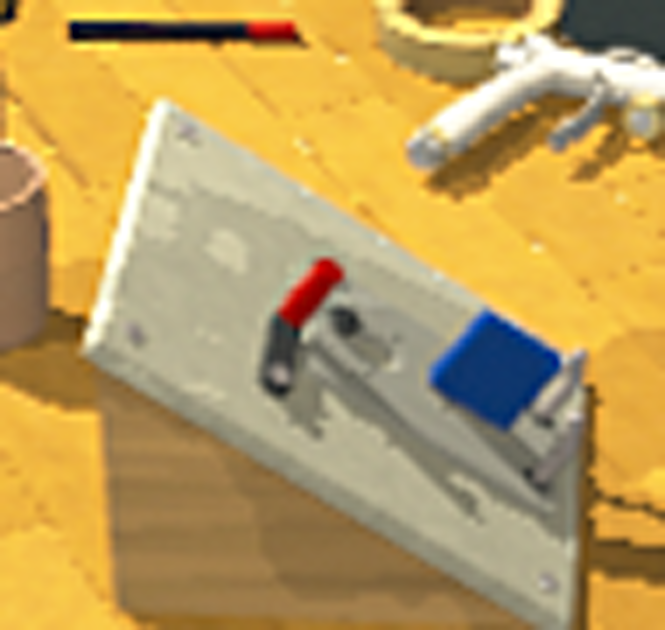

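View pics/d14.png

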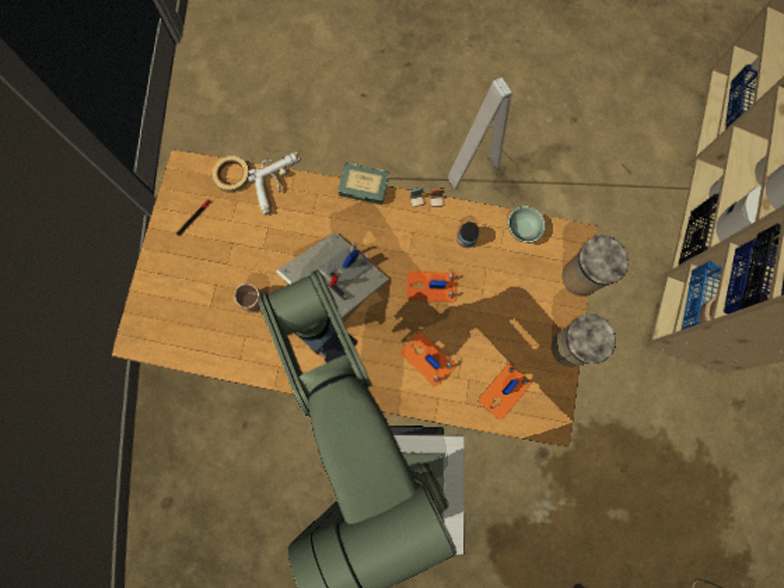

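```bash
python3 -m inch '[{"hand":0.5,"dx":0,"dy":0,"dz":0,"roll":0},{"hand":0.5,"dx":0,"dy":0,"dz":0,"roll":0}]'; python3 -c "
from workcell import env
print(env.sign_off())"
```

```text
time_s: 25.3
tool_pos: [371.9, 196.5, 250.1]
tool_rot: [-1.466, -0.668, 0.669]
force: [-0.4, 0.3, 0.5]
width: 45.4
the job is handed in; nothing more can be done
None
```

The plate is hung and locked on the stud, the keeper is shut across its top edge, and I handed the job in at about 25 s. No verdict was reported.

- **Plate:** I gripped the silver plate by its blue grip. The moves can't tilt the tool, so I tilted the plate to 35° by pressing it lightly against the panel. I then passed the entry hole over the stud head and slid the plate about 22.7 mm down the slope until it hit a hard stop at about 10 N.
- **Keeper:** I swung it by the red knob, which slipped a little in the fingers. I then pushed the knob from above until it stopped hard at about 12 N.
- **Last checks:** The final picture shows the head at the closed end of the slot. From the knob's position I put the keeper at about 0 rad, give or take 0.06. The robot was clear of everything, with the force reading near zero. The beaker, bowl and jar stand where they did in the first picture.
- **What disagreed:**
  - The two cameras differed by 3–6 mm on the plate and panel, which I corrected using the arm's own position.
  - The plate slipped about 8 mm in the fingers while tilting, and I allowed for that.
  - In the last picture the plate's long edge looks about 2° off the panel's edge. That is inside the 11° limit and may only be perspective.

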